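# Tip the blanks bin and scoop the blanks into the tray

### The job

Tip the bin fully up by its handle so that the three round blanks gather at its low end, then scoop them out of that low end with the flat scoop and tip them into the shallow steel tray. Do not touch the polished blanks with the gripper, do not let them fall from a height, and leave the other things on the bench where they are. Finally stand the scoop upright on its blade on the bench top, clear of the tray, and let go of it.

Things in the scene. Friction and masses are not known exactly. Their poses are not given: they have to be found in the camera images.
- stand: fixed dark steel base plate of the tipping bin, 300 mm (x) by 170 mm, 12 mm thick; origin at the centre of its underside; x points along the bin from handle end to low end. The bin's hinge is a line along y at x = +130 mm, z = 30 mm in this frame (a cheek 50 mm high on either side there, outer faces 168 mm apart).
- bin (a joint): tilt of the bin about that hinge, rad: 0 = level, grows as the handle end is raised, 0.38 = fully tipped, against its stop. The hinge is stiff (friction about 3 N m): the bin stays where it is left. Raising it by the handle takes about 10 to 18 N; pressing hard on its floor far from the hinge pushes it down again.
- bin_handle (a point): middle of the bin's handle, a black round bar of 14 mm diameter along y, 92 mm clear between its side brackets, 45 mm outside the bin's near end wall, free on all sides; in the level bin 285 mm before the hinge line and 35 mm above it (65 mm above the bench). Axes turn with the bin, x towards the low end.
- bin_low_end (a point): middle of the corner line of the bin's inner floor and its low (hinge) end wall; in the level bin 5 mm before and 5 mm below the hinge. Axes turn with the bin: x along the floor into that wall, z normal to the floor. Grey bin, floor 230 mm long (x), inside 120 mm wide, walls 5 mm. The low end wall leans outward 12 degrees from the floor's normal, 86 mm high; sides 75, handle end 50 mm.
- blank1: round aluminium blank, a solid cylinder 26 mm in diameter and 80 mm long, polished (slippery, friction about 0.35), 80 to 160 g, lying across the bin; origin at its centre, y along its axis. Rolls freely. All three blanks are alike.
- blank2: second blank, the same
- blank3: third blank, the same
- scoop: flat steel scoop standing on its blade, 0.16 kg. Origin: underside of the blade, mid-width, at the back wall's front face; x forward to the blade's edge, z up. Blade 64 mm wide, x = 0 to 90 mm, 3 mm thick (1.5 at its edge); no side walls; back wall 32 mm high. Wooden handle 24 mm square, 112 mm long, from x = -10, z = 8 mm, leaning back (to -x) 15 degrees from vertical.
- scoop_grip (a point): point on the handle's centre line 88 mm up along it, where it is best gripped front to back (fingers closing along x, on the faces before and behind), firmly: gripped from the sides, the loaded scoop slowly turns edge down between the fingers; at x = -33 mm, z = 93 mm in the scoop's frame; axes as the scoop's.
- tray: fixed shallow steel tray, outside 180 mm (x) by 130 mm (y), 40 mm high, walls 4 mm; origin at the centre of its underside
- tray_in (a point): centre of the tray's inner floor, axes as the tray's
- oil_bottle: bystander: amber bottle, 56 mm in diameter, 140 mm tall; origin at its foot
- paste_jar: bystander: white jar, 68 mm in diameter, 70 mm tall; origin at its foot
- mug: bystander: white mug, 80 mm in diameter, 90 mm tall
- hammer: bystander: hammer lying on the bench, origin under its middle
- screwdriver: bystander: screwdriver lying on the bench
- brush: bystander: brush lying on the bench
- steel_block: bystander: dark steel block 70 x 50 x 30 mm
There are look-alikes about, which are no part of the job. Leave any black or yellow look-alike of the blank3 alone.

How it is judged:
By the outcome, as a careful person would: the job done as asked, in the order asked, and still so for the second after the job is handed in, with the robot touching nothing.
It also fails if it takes over 72 s, if anything falls off the work surface, if the arm or the gripper's body presses on something with over 40 N, if the wrist force passes 120 N, or if a joint passes its speed limit or range.

### The arm

A 6-joint arm with a two-finger parallel gripper is mounted at the origin on the work surface. World frame = base frame: x ahead of the robot, y to its left, z up, the work surface at z = 0. Lengths are in m, angles in degrees, forces in N, time in s.
With the tool pointing down it reaches from about 0.3 to 0.75 m from the base axis. Payload 8.5 kg.
Tool frame: the origin (TCP) lies between the finger pads; the fingertips stand env.finger_overhang ahead of it and the grasp point (between the pads) lies 2 mm behind it (env.finger_overhang is the distance from the TCP to the fingertips, in m); z points along the fingers, y is the line along which they close (so a half turn about z gives the same grasp; the last joint's range is limited). The gripper opens to 85 mm and grips with 20 to 120 N. Pads are 22 mm wide; open, the fingers measure 114 mm over their backs; the gripper's body (76 mm by 85 mm) begins 54 mm behind the grasp point. The pads swing forward as they close: fully open they stand 13 mm farther back than shut.
Start: joints at [-88.826, 21.807, 74.336, -0, 83.858, -12.336], TCP at [0.128, -0.535, 0.248] pointing down, gripper open.
Joint ranges: [-178.18, 178.18], [-50.72, 133.34], [12.68, 142.11], [-81.47, 261.47], [9.98, 163.14], [-165.26, 165.26]. Speed limits (degrees/s): [136.94, 136.94, 180, 180, 180, 180].

### API

Orientations are given as a 3x3 rotation matrix whose columns are the frame's x, y, z axes.
In Python, from rig import env gives the robot as it stands. The module is installed in compiled form; this text tells all that it offers.
- The arm moves only by the tool jog_arm, never from a script. Its arguments are lists of equal length, an entry for each row: "hand": the finger opening in m, from 0 to 0.0854; "travel": the shift along the world's x, y, z in m, a list of three; "yaw": the turn about the world's z in rad. A call has exactly 5 rows; each row shifts and turns the commanded pose from where the row before left it; what a row does not reach is not made up. A row lasts 1/8 s, in which the tool goes at most 62.5 mm and 10.7 degrees, less where a joint would pass 70% of its speed; a pose out of reach is approached as far as the arm can. A call is refused whole if a number of a shift passes 0.0625 or a number of a turn 0.188, either way. A call with a gripper value outside its range is refused whole. The fingers move at their own pace and stop on an object; "grip_force" is the grip in N (left out, the last holds). Time passes only in rows, so rows that do not move let the fingers close, or fill a call up. It gives the time, the measured TCP pose, the force, the opening and the grip force at its end, in the units of the state.
- env.observe(): the state, without advancing time (a new reading comes with each control period).
- env.get_image(name): name is "scene" or "top" or "wrist"; returns the picture (384x512x3 uint8, red, green, blue); there is no depth.
- env.calibration(name): a dict with "fx", "fy", "cx", "cy" (pixels), "position" and "rotation" of the camera in the world; the wrist camera has in their place "hand_eye" (4x4, takes a point from camera to tool coordinates, whose origin is the TCP and whose axes are the flange's). Camera axes: x right, y down, z forward; pixel columns grow to the right and rows downward; lengths in m; the calibration is good to about 2 mm. A picture is of the moment at which its call begins: read the wrist's pose just before it. calibration takes no time and is no camera call.
- env.close_job(): hands the job in; it is judged then, once.
The state is a dict: "time_s": time; "q": joint angles; "qvel": joint speeds; "joint_efforts": joint torques, N m; "position": TCP position; "tool_rot": TCP orientation; "ft_force": force on the tool from outside, world axes, zero at the start; "wrist_torque": the same for the moment, N m; "grip_width": finger opening in m; "gripper_force": force on a finger pad.
Only numpy, scipy, OpenCV 4.12 (cv2) and the standard library are available. Lean on these libraries where they do the work, as an engineer would, in place of code of your own. Each camera call takes 0.05 s, during which the arm holds its last target. There are 200 camera calls.

## Working session

There is one attempt and no reset: what is moved stays moved. The work goes in short steps, Python scripts to look and compute and a tool call to move; the robot and the scene stay as the last step left them, time stands still between calls to the robot, and variables do not carry over. Pictures are saved under pics/ and viewed, at most 10 in all, crops included, and the job is handed in when it is done.

Besides the shell and the picture viewer there is one more tool, called after "Emit:" as name(argument=value, ...) on one line, values as JSON. jog_arm: Moves the arm, as the interface text tells. Its arguments: {"type":"object","properties":{"hand":{"type":"array"},"travel":{"type":"array"},"yaw":{"type":"array"},"grip_force":{"type":"number"}},"required":["hand","travel","yaw"]}

```bash
mkdir -p pics; python3 - <<'E'
from rig import env
import cv2,numpy as np
s=env.observe();print(s['time_s'],s['position'],s['tool_rot'],env.finger_overhang)
for n in("scene","top"):
    im=env.get_image(n);cv2.imwrite(f"pics/{n}0.png",cv2.resize(im[:,:,::-1],(800,600),interpolation=cv2.INTER_CUBIC));c=env.calibration(n);print(n,c)
E
```

```text
0.0 [ 0.12847384 -0.53450112  0.2476998 ] [[ 9.72328703e-01  2.33616978e-01 -2.38114742e-05]
 [ 2.33616753e-01 -9.72327611e-01  1.49321133e-03]
 [ 3.25686965e-04 -1.45745500e-03 -9.99998885e-01]] 0.017
scene {'fx': 369.66617008802876, 'fy': 369.66617008802876, 'cx': 253.97162901008986, 'cy': 185.7323536758281, 'position': array([1.12242348, 1.00391843, 0.8428023 ]), 'rotation': array([[-8.89138766e-01,  2.47363420e-01, -3.85024147e-01],
       [ 4.57637602e-01,  4.81120948e-01, -7.47723518e-01],
       [ 2.83735898e-04, -8.41031493e-01, -5.40986088e-01]])}
top {'fx': 379.03335965314835, 'fy': 379.03335965314835, 'cx': 252.84179469270524, 'cy': 189.21186830015597, 'position': array([ 0.45601823, -0.00429624,  1.26462343]), 'rotation': array([[ 0.00592994, -0.9902403 ,  0.1392443 ],
       [-0.99997823, -0.00627534, -0.00204161],
       [ 0.00289549, -0.13922916, -0.99025596]])}
```

View pics/scene0.png

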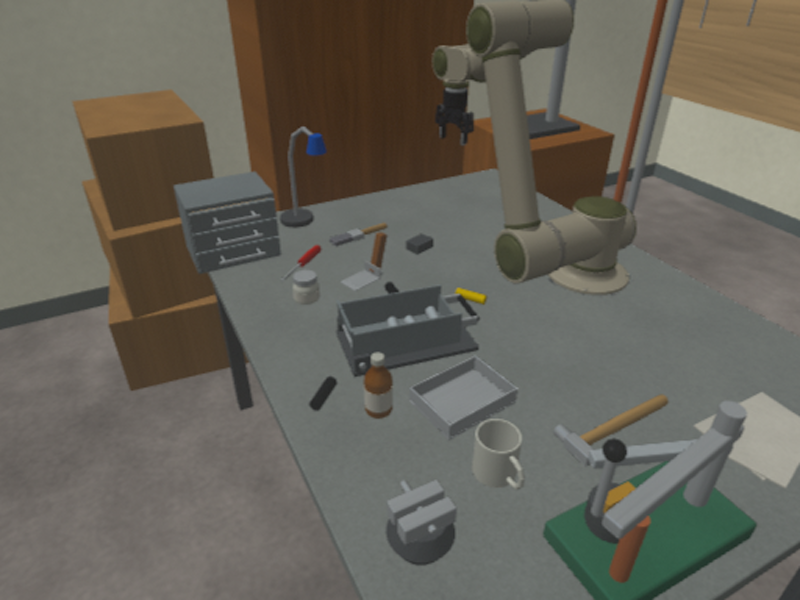

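View pics/top0.png

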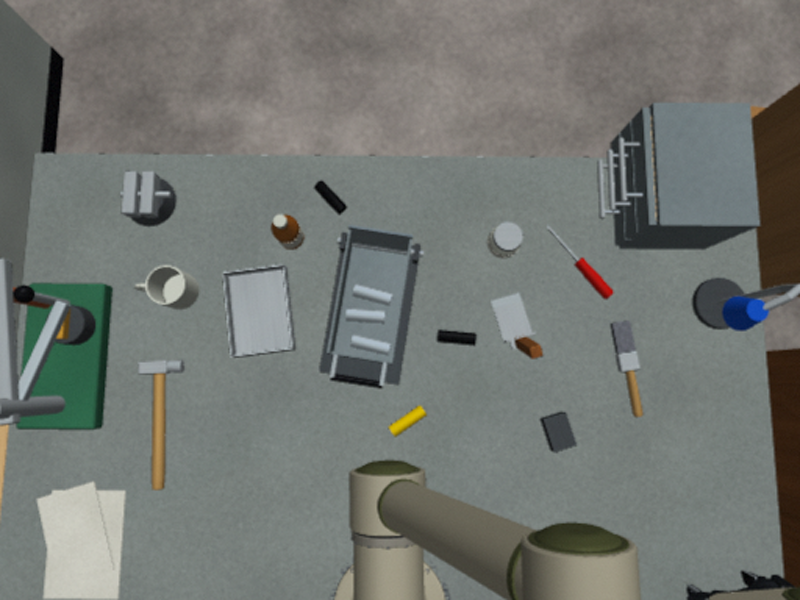

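The scene shows the bin in mid-bench with three blanks, the tray beside it at top (258,310) and the scoop at top (512,315), with its wooden handle at (530,345). Next I'll take a zoomed crop for measuring.

```bash
cat > h.py <<'E'
from rig import env
import cv2,numpy as np
def ray(n,u,v,z):
    c=env.calibration(n);R=c['rotation'];d=R@np.array([(u-c['cx'])/c['fx'],(v-c['cy'])/c['fy'],1]);p=c['position']
    return p+d*(z-p[2])/d[2]
def proj(n,P):
    c=env.calibration(n);q=c['rotation'].T@(np.asarray(P)-c['position']);return np.array([c['fx']*q[0]/q[2]+c['cx'],c['fy']*q[1]/q[2]+c['cy']])
E
python3 - <<'E'
from h import *
im=env.get_image("top")[:,:,::-1]
cv2.imwrite("pics/top1.png",cv2.resize(im[135:265,135:355],None,fx=3.6,fy=3.6,interpolation=cv2.INTER_CUBIC))
E
```

```text
(no output)
```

View pics/top1.png

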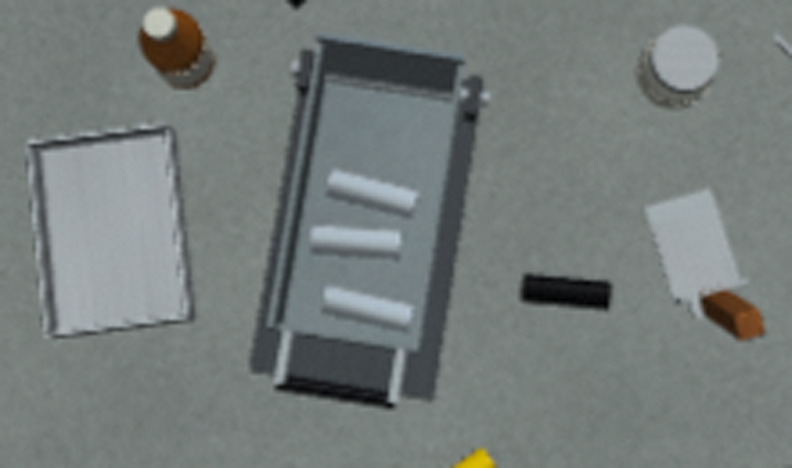

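```bash
python3 - <<'E'
from h import *
from scipy.optimize import least_squares
def fit(name,pts,x0):
    L=np.array([p[0] for p in pts]);U=np.array([p[1] for p in pts])/3.6+135
    def f(x):
        c,s=np.cos(x[2]),np.sin(x[2]);W=np.c_[x[0]+c*L[:,0]-s*L[:,1],x[1]+s*L[:,0]+c*L[:,1],L[:,2]]
        return (np.array([proj("top",w) for w in W])-U).ravel()
    r=least_squares(f,x0);print(name,r.x[:2].round(4),np.degrees(r.x[2]).round(2),r.fun.round(1))
fit("stand",[((-.155,.050,.065),(277,386)),((-.155,-.050,.065),(394,401)),((-.15,.085,.012),(250,371)),((-.15,-.085,.012),(434,399)),((.13,.09,.03),(294,69)),((.13,-.09,.03),(487,97)),((.125,.06,.025),(325,78)),((.125,-.06,.025),(455,98))],[.5,0,0])
fit("scoop",[((.09,.032,.002),(646,207)),((.09,-.032,.002),(710,189)),((-.039,0,.116),(748,314))],[.5,-.25,.3])
fit("scoop2",[((.09,.032,.002),(646,207)),((.09,-.032,.002),(710,189)),((.0,.032,.003),(684,301)),((.0,-.032,.032),(744,281))],[.5,-.25,.3])
fit("tray",[((.09,.065,.04),(28,143)),((.09,-.065,.04),(170,126)),((-.09,-.065,.04),(192,320)),((-.09,.065,.04),(50,337))],[.5,.2,0])
for p in((180,75),):print("bottle",ray("top",p[0]/3.6+135,p[1]/3.6+135,0.03), "cap",ray("top",160/3.6+135,20/3.6+135,.14))
for p in(((372,192)),((356,240)),((368,305))):print("blank",ray("top",p[0]/3.6+135,p[1]/3.6+135,.045))
print("blackR",ray("top",566/3.6+135,290/3.6+135,.01))
print("jar",ray("top",683/3.6+135,57/3.6+135,.07))
for p in ((168,288,.09),(160,425,.02),(407,420,.013),(290,240,0),(328,197,.01)):print("o",ray("top",p[0]*.64,p[1]*.64,p[2]))
E
```

```text
stand [0.6053 0.0449] -8.61 [ 0.9 -1.1 -0.1 -0.2 -0.2 -0.  -0.1  0.3 -0.  -0.2 -0.2  0.3  0.1  0.5
 -0.5  0.4]
scoop [ 0.55   -0.2694] 16.91 [-0.4 -0.9 -0.1 -1.3  0.5  1.9]
scoop2 [ 0.5455 -0.2716] 17.55 [-0.   0.6  0.2  0.  -1.9  0.1  1.7 -0.7]
tray [0.5942 0.2766] 8.14 [ 0.2 -0.1  0.2 -0.6  0.2 -0.1 -0.6  0.7]
bottle [0.74039502 0.21965326 0.03      ] cap [0.76257685 0.2181022  0.14      ]
blank [0.63009943 0.04035926 0.045     ]
blank [0.5864526  0.05424021 0.045     ]
blank [0.5282159  0.04278152 0.045     ]
blackR [ 0.54517502 -0.1378028   0.01      ]
jar [ 0.75067248 -0.238227    0.07      ]
o [0.63377335 0.44846553 0.09      ]
o [0.35930892 0.47499248 0.02      ]
o [ 0.37183839 -0.03316178  0.013     ]
o [0.75511004 0.22328887 0.        ]
o [0.84964024 0.14127071 0.01      ]
```

The crop shows the bin's handle at crop (335,393), its low end at the top (390,88), the tray corners at about (28,143) to (192,320), and the scoop blade at (646,207) to (710,189) with its handle top at (748,314). I'll go to the bin's handle first.

Emit:
jog_arm(hand=[0.045,0.045,0.045,0.045,0.045], travel=[[0.0216,0.0402,-0.004],[0.0216,0.0402,-0.004],[0.0216,0.0402,-0.004],[0.0216,0.0402,-0.004],[0.0216,0.0402,-0.004]], yaw=[0.079,0.079,0.079,0.079,0.079], grip_force=60)

```text
time_s: 0.78
position: [0.2369, -0.3323, 0.2281]
tool_rot: [[0.806, 0.592, 0.0], [0.592, -0.806, 0.0], [0.0, -0.0, -1.0]]
ft_force: [0.9, -0.0, 0.4]
grip_width: 0.045
gripper_force: 0.0
```

Emit:
jog_arm(hand=[0.045,0.045,0.045,0.045,0.045], travel=[[0.0216,0.0402,-0.004],[0.0216,0.0402,-0.004],[0.0216,0.0402,-0.004],[0.0216,0.0402,-0.004],[0.0216,0.0402,-0.004]], yaw=[0.079,0.079,0.079,0.079,0.079])

```text
time_s: 1.4
position: [0.3449, -0.1314, 0.2083]
tool_rot: [[0.516, 0.856, 0.0], [0.856, -0.516, -0.0], [-0.0, 0.0, -1.0]]
ft_force: [0.2, -0.8, -1.1]
grip_width: 0.045
gripper_force: 0.0
```

Emit:
jog_arm(hand=[0.045,0.045,0.045,0.045,0.045], travel=[[0.0216,0.0402,-0.004],[0.0216,0.0402,-0.004],[0.0216,0.0402,-0.004],[0.0216,0.0402,-0.004],[0.0216,0.0402,-0.004]], yaw=[0.079,0.079,0.079,0.079,0.079])

```text
time_s: 2.02
position: [0.453, 0.0698, 0.1881]
tool_rot: [[0.147, 0.989, -0.0], [0.989, -0.147, -0.0], [-0.0, -0.0, -1.0]]
ft_force: [0.6, -1.4, 0.3]
grip_width: 0.0451
gripper_force: 0.0
```

Emit:
jog_arm(hand=[0.045,0.045,0.045,0.045,0.045], travel=[[0,0,-0.03],[0,0,-0.03],[0,0,-0.03],[0,0,-0.026],[0,0,-0.01]], yaw=[0,0,0,0,0])

```text
time_s: 2.65
position: [0.452, 0.0683, 0.0612]
tool_rot: [[0.149, 0.989, -0.002], [0.989, -0.149, 0.0], [-0.0, -0.002, -1.0]]
ft_force: [0.4, 1.2, -0.3]
grip_width: 0.045
gripper_force: 0.0
```

Emit:
jog_arm(hand=[0.0,0.0,0.0,0.0,0.0], travel=[[0,0,0],[0,0,0],[0,0,0],[0,0,0],[0,0,0]], yaw=[0,0,0,0,0])

```text
time_s: 3.28
position: [0.4513, 0.0684, 0.063]
tool_rot: [[0.149, 0.989, -0.002], [0.989, -0.149, 0.0], [-0.0, -0.002, -1.0]]
ft_force: [-5.0, 1.1, 2.8]
grip_width: 0.0124
gripper_force: 58.4
```

Emit:
jog_arm(hand=[0.0,0.0,0.0,0.0,0.0], travel=[[0.001,0,0.0057],[0.001,0,0.0057],[0.001,0,0.0057],[0.001,0,0.0057],[0.001,-0.001,0.0057]], yaw=[0,0,0,0,0])

```text
time_s: 3.9
position: [0.4557, 0.0677, 0.0904]
tool_rot: [[0.15, 0.989, -0.005], [0.989, -0.15, 0.001], [0.001, -0.005, -1.0]]
ft_force: [-3.9, 5.6, -15.0]
grip_width: 0.0123
gripper_force: 58.3
```

Emit:
jog_arm(hand=[0.0,0.0,0.0,0.0,0.0], travel=[[0.0015,0,0.0055],[0.0015,0,0.0055],[0.0015,-0.001,0.0055],[0.0015,0,0.0055],[0.0015,0,0.0055]], yaw=[0,0,0,0,0])

```text
time_s: 4.53
position: [0.463, 0.0666, 0.1178]
tool_rot: [[0.149, 0.989, -0.006], [0.989, -0.149, 0.001], [-0.0, -0.006, -1.0]]
ft_force: [-7.0, -0.6, -13.2]
grip_width: 0.0119
gripper_force: 58.5
```

Emit:
jog_arm(hand=[0.0,0.0,0.0,0.0,0.0], travel=[[0.0021,0,0.0054],[0.0021,-0.001,0.0054],[0.0021,0,0.0054],[0.0021,0,0.0054],[0.0021,-0.001,0.0054]], yaw=[0,0,0,0,0])

```text
time_s: 5.15
position: [0.4728, 0.0651, 0.1446]
tool_rot: [[0.149, 0.989, -0.007], [0.989, -0.149, 0.002], [0.001, -0.008, -1.0]]
ft_force: [-7.9, 6.0, -12.3]
grip_width: 0.012
gripper_force: 58.3
```

Emit:
jog_arm(hand=[0.0,0.0,0.0,0.0,0.0], travel=[[0.002,0,0.0041],[0.002,0,0.0041],[0.002,-0.001,0.0041],[0.002,0,0.0041],[0.002,0,0.0041]], yaw=[0,0,0,0,0])

```text
time_s: 5.78
position: [0.4823, 0.0637, 0.1649]
tool_rot: [[0.149, 0.989, -0.009], [0.989, -0.149, 0.001], [-0.001, -0.009, -1.0]]
ft_force: [-10.2, -1.3, -8.8]
grip_width: 0.0122
gripper_force: 58.8
```

Emit:
jog_arm(hand=[0.0,0.0,0.0,0.0,0.0], travel=[[0.0008,0,0.002],[0.0008,0,0.002],[0.0004,0,0.001],[0,0,0],[0,0,0]], yaw=[0,0,0,0,0])

```text
time_s: 6.4
position: [0.4842, 0.0634, 0.169]
tool_rot: [[0.149, 0.989, -0.01], [0.989, -0.149, 0.0], [-0.001, -0.01, -1.0]]
ft_force: [-8.5, -2.7, -19.7]
grip_width: 0.0116
gripper_force: 59.1
```

Emit:
jog_arm(hand=[0.0,0.0,0.0,0.0,0.0], travel=[[0.0005,0,0.0015],[0.0005,0,0.0015],[0,0,0],[0,0,0],[0,0,0]], yaw=[0,0,0,0,0])

```text
time_s: 7.02
position: [0.4843, 0.0634, 0.1692]
tool_rot: [[0.149, 0.989, -0.015], [0.989, -0.149, 0.001], [-0.001, -0.015, -1.0]]
ft_force: [-4.5, -2.1, -42.1]
grip_width: 0.012
gripper_force: 59.2
```

Emit:
jog_arm(hand=[0.0,0.045,0.045,0.045,0.045], travel=[[-0.0005,0,-0.003],[0,0,0],[0,0,0],[0,0,0.02],[0,0,0.05]], yaw=[0,0,0,0,0])

```text
time_s: 7.65
position: [0.4879, 0.0632, 0.2414]
tool_rot: [[0.15, 0.989, -0.001], [0.989, -0.15, 0.0], [0.0, -0.001, -1.0]]
ft_force: [0.1, 0.3, -0.8]
grip_width: 0.0453
gripper_force: 0.0
```

Emit:
jog_arm(hand=[0.06,0.06,0.06,0.06,0.06], travel=[[0.0032,-0.0343,0],[0.0032,-0.0343,0],[0.0032,-0.0343,0],[0.0032,-0.0343,0],[0.0032,-0.0343,0]], yaw=[-0.1121,-0.1121,-0.1121,-0.1121,-0.1121])

```text
time_s: 8.28
position: [0.5047, -0.1097, 0.2422]
tool_rot: [[0.655, 0.756, 0.003], [0.756, -0.655, -0.001], [0.001, 0.003, -1.0]]
ft_force: [1.1, -0.1, 0.3]
grip_width: 0.0601
gripper_force: 0.0
```

Emit:
jog_arm(hand=[0.06,0.06,0.06,0.06,0.06], travel=[[0.0032,-0.0343,0],[0.0032,-0.0343,0],[0.0032,-0.0343,0],[0.0032,-0.0343,0],[0.0032,-0.0343,0]], yaw=[-0.1121,-0.1121,-0.1121,-0.1121,-0.1121])

```text
time_s: 8.9
position: [0.5205, -0.2813, 0.2422]
tool_rot: [[0.957, 0.292, 0.003], [0.292, -0.957, -0.002], [0.002, 0.003, -1.0]]
ft_force: [-0.2, 0.1, -0.1]
grip_width: 0.0603
gripper_force: 0.0
```

```bash
cat >> h.py <<'E'
def wproj(P,s):
    c=env.calibration("wrist");H=np.array(c['hand_eye']);R=np.array(s['tool_rot']);t=R.T@(np.asarray(P)-s['position'])
    q=H[:3,:3].T@(t-H[:3,3]);return np.array([c['fx']*q[0]/q[2]+c['cx'],c['fy']*q[1]/q[2]+c['cy']])
def tf(o,yaw,l):
    a=np.radians(yaw);return np.array([o[0]+np.cos(a)*l[0]-np.sin(a)*l[1],o[1]+np.sin(a)*l[0]+np.cos(a)*l[1],l[2]])
E
python3 - <<'E'
from h import *
s=env.observe();print(s['time_s'],s['position'],s['tool_rot'][:,0])
im=env.get_image("wrist")[:,:,::-1].copy()
o=(.548,-.2705)
for l in((.09,.032,.003),(.09,-.032,.003),(-.039,0,.116),(-.033,0,.093),(0,.032,.032),(0,-.032,.032)):
    u=wproj(tf(o,17.2,l),s);print(l,u.round());cv2.circle(im,tuple(int(v) for v in u),3,(0,0,255),1)
t=env.get_image("top")[:,:,::-1]
t=cv2.resize(t[120:270,135:285],(384,384),interpolation=cv2.INTER_CUBIC)
cv2.imwrite("pics/w1.png",np.hstack([im,t])[:, -800:] if 0 else cv2.resize(np.hstack([im,t]),(800,343)))
E
```

```text
8.9 [ 0.52053892 -0.28134003  0.24219915] [0.95650552 0.29170705 0.00204491]
(0.09, 0.032, 0.003) [225.  40.]
(0.09, -0.032, 0.003) [289.  40.]
(-0.039, 0, 0.116) [257. 201.]
(-0.033, 0, 0.093) [257. 185.]
(0, 0.032, 0.032) [225. 135.]
(0, -0.032, 0.032) [290. 135.]
```

View pics/w1.png

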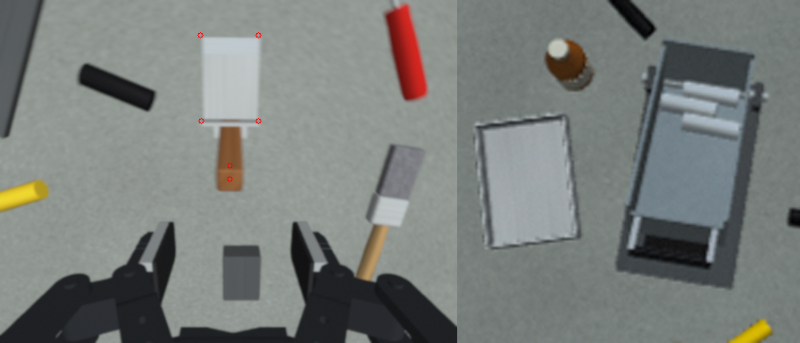

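The wrist view shows the scoop squarely below the fingers, about 3 mm nearer than fitted (blade front at (230,38), handle top at (230,180)). The top view shows all three blanks gathered at the low end, around (705,105). I'll descend and take a side grip: the tool only yaws, so I need the scoop to pivot between the fingers.

Emit:
jog_arm(hand=[0.06,0.06,0.06,0.06,0.06], travel=[[-0.0075,0,-0.04],[0,0,-0.04],[0,0,-0.04],[0,0,-0.021],[0,0,-0.01]], yaw=[0.004,0,0,0,0])

```text
time_s: 9.62
position: [0.5128, -0.2794, 0.0897]
tool_rot: [[0.954, 0.3, 0.0], [0.3, -0.954, -0.0], [0.0, 0.0, -1.0]]
ft_force: [0.7, 0.3, 0.4]
grip_width: 0.06
gripper_force: 0.0
```

Emit:
jog_arm(hand=[0.0,0.0,0.0,0.0,0.0], travel=[[0,0,0],[0,0,0],[0,0,0],[0,0,0],[0,0,0]], yaw=[0,0,0,0,0], grip_force=120)

```text
time_s: 10.25
position: [0.5129, -0.2801, 0.0912]
tool_rot: [[0.954, 0.299, 0.002], [0.299, -0.954, -0.002], [0.001, 0.002, -1.0]]
ft_force: [-1.4, 1.7, 6.5]
grip_width: 0.023
gripper_force: 117.3
```

Emit:
jog_arm(hand=[0.0,0.0,0.0,0.0,0.0], travel=[[0,0,0.02],[0,0,0.04],[0,0,0.05],[0,0,0.03],[0,0,0]], yaw=[0,0,0,0,0])

```text
time_s: 10.88
position: [0.5129, -0.2801, 0.2319]
tool_rot: [[0.954, 0.299, 0.004], [0.299, -0.954, -0.003], [0.003, 0.004, -1.0]]
ft_force: [0.1, -0.7, -2.1]
grip_width: 0.0228
gripper_force: 117.8
```

Emit:
jog_arm(hand=[0.0,0.0,0.0,0.0,0.0], travel=[[0,0,0.045],[-0.01445,0.05245,0.033],[-0.01445,0.05245,0],[-0.01445,0.05245,0],[-0.01445,0.05245,0]], yaw=[0,-0.0162,-0.0162,-0.0162,-0.0162])

```text
time_s: 11.5
position: [0.4538, -0.0692, 0.3055]
tool_rot: [[0.972, 0.236, -0.003], [0.236, -0.972, 0.001], [-0.002, -0.002, -1.0]]
ft_force: [0.9, -0.1, -2.0]
grip_width: 0.0228
gripper_force: 118.6
```

Emit:
jog_arm(hand=[0.0,0.0,0.0,0.0,0.0], travel=[[-0.01445,0.05245,0],[-0.01445,0.05245,0],[-0.01445,0.05245,0],[-0.01445,0.05245,0],[-0.01445,0.05245,0]], yaw=[-0.0162,-0.0162,-0.0162,-0.0162,-0.0162])

```text
time_s: 12.12
position: [0.3815, 0.1928, 0.3057]
tool_rot: [[0.988, 0.157, -0.002], [0.157, -0.988, -0.0], [-0.003, 0.0, -1.0]]
ft_force: [0.9, 0.5, -1.2]
grip_width: 0.0225
gripper_force: 118.5
```

Emit:
jog_arm(hand=[0.0,0.0,0.0,0.0,0.0], travel=[[-0.0144,0.0524,0],[0,0,-0.06],[0,0,-0.06],[0,0,-0.05],[0,0,-0.024]], yaw=[-0.0162,0,0,0,0])

```text
time_s: 12.75
position: [0.3662, 0.2431, 0.1096]
tool_rot: [[0.99, 0.141, -0.006], [0.141, -0.99, -0.002], [-0.006, 0.001, -1.0]]
ft_force: [-0.2, -0.2, -1.2]
grip_width: 0.0224
gripper_force: 118.6
```

```bash
python3 - <<'E'
from h import *
s=env.observe();print(s['time_s'],s['position'],s['tool_rot'][:,0],s['ft_force'])
t=env.get_image("top")[:,:,::-1]
a=env.get_image("scene")[:,:,::-1]
cv2.imwrite("pics/a1.png",np.hstack([cv2.resize(t[130:280,120:270],(400,400),interpolation=cv2.INTER_CUBIC),cv2.resize(a[150:330,200:380],(400,400),interpolation=cv2.INTER_CUBIC)]))
E
```

```text
12.75 [0.36616686 0.2430858  0.10964682] [ 0.98993362  0.14138583 -0.00644002] [-0.15656785 -0.2062586  -1.23323011]
```

View pics/a1.png

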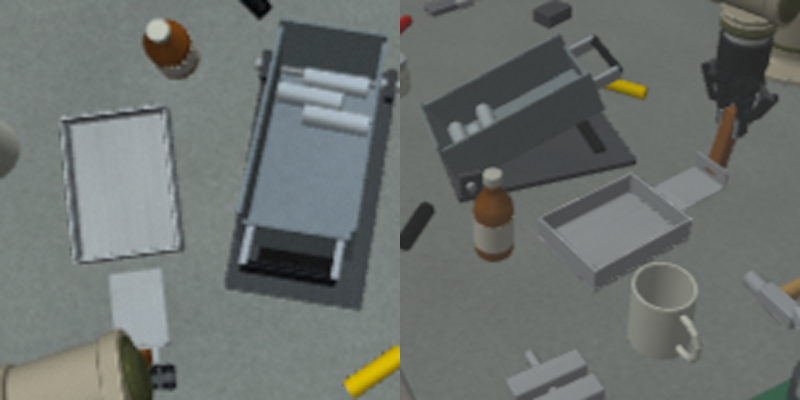

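The scoop is held level, with its edge just short of the tray's near wall (left picture, (135,270)). I'll loosen the grip and push the edge against that fixed wall, so the blade pitches edge-down to match the tilted bin floor.

Emit:
jog_arm(hand=[0.0,0.0,0.0,0.0,0.0], travel=[[0,0,0],[0.004,0.0006,0],[0.004,0.0006,0],[0.003,0.0004,0],[0,0,0]], yaw=[0,0,0,0,0], grip_force=30)

```text
time_s: 13.48
position: [0.3796, 0.2454, 0.1134]
tool_rot: [[0.99, 0.141, 0.0], [0.141, -0.99, 0.0], [0.0, -0.0, -1.0]]
ft_force: [0.6, 0.1, -1.8]
grip_width: 0.0226
gripper_force: 118.6
```

Emit:
jog_arm(hand=[0.0,0.0,0.0,0.0,0.0], travel=[[0.004,0.0006,0.002],[0.004,0.0006,0.003],[0.004,0.0006,0.0035],[0.004,0.0006,0.004],[0.004,0.0006,0.004]], yaw=[0,0,0,0,0])

```text
time_s: 14.1
position: [0.3967, 0.248, 0.1291]
tool_rot: [[0.99, 0.141, -0.008], [0.141, -0.99, -0.002], [-0.008, 0.0, -1.0]]
ft_force: [-7.4, 0.4, 0.5]
grip_width: 0.0227
gripper_force: 119.5
```

Emit:
jog_arm(hand=[0.005,0.005,0.005,0.005,0.005], travel=[[0,0,0],[0.005,0.0007,0.004],[0.005,0.0007,0.004],[0.005,0.0007,0.004],[0.005,0.0007,0.004]], yaw=[0,0,0,0,0], grip_force=40)

```text
time_s: 14.72
position: [0.4173, 0.2509, 0.1451]
tool_rot: [[0.99, 0.141, -0.006], [0.141, -0.99, -0.001], [-0.006, 0.0, -1.0]]
ft_force: [-5.9, -0.3, -2.1]
grip_width: 0.0224
gripper_force: 119.5
```

```bash
python3 - <<'E'
from h import *
s=env.observe();print(s['time_s'],s['position'],s['tool_rot'][:,0],s['ft_force'],s['wrist_torque'],s['gripper_force'])
w=env.get_image("wrist")[:,:,::-1]
a=env.get_image("scene")[:,:,::-1]
cv2.imwrite("pics/a2.png",np.hstack([cv2.resize(w,(400,300)),cv2.resize(a[160:280,280:440],(400,300),interpolation=cv2.INTER_CUBIC)]))
E
```

```text
14.725 [0.41733963 0.25087687 0.14512457] [ 0.98993029  0.14140946 -0.00643333] [-5.86100426 -0.29020919 -2.08327778] [-0.10724442  1.43371498 -0.05809445] 119.53258395195007
```

View pics/a2.png

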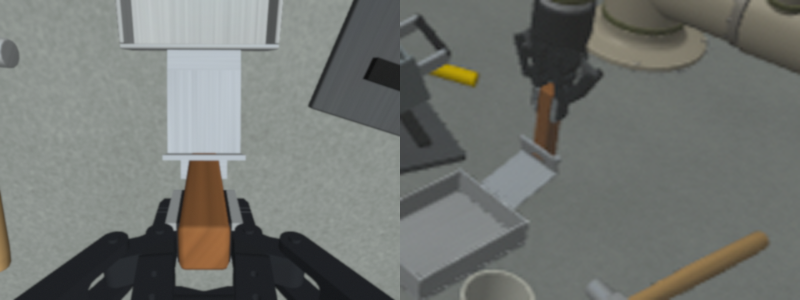

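The pivot works, and the blade is now about 18° edge-down against the tray wall (left picture: edge at (205,50), handle nearly vertical). I'll turn it a few degrees more.

Emit:
jog_arm(hand=[0.0,0.0,0.0,0.0,0.0], travel=[[0.006,0.0009,0.004],[0.006,0.0009,0.004],[0.005,0.0007,0.003],[0,0,0],[-0.01,-0.0014,0.01]], yaw=[0,0,0,0,0])

```text
time_s: 15.45
position: [0.4266, 0.2522, 0.1667]
tool_rot: [[0.99, 0.141, 0.0], [0.141, -0.99, -0.0], [0.0, 0.0, -1.0]]
ft_force: [0.5, 0.3, -1.1]
grip_width: 0.0229
gripper_force: 119.2
```

Emit:
jog_arm(hand=[0.0,0.0,0.0,0.0,0.0], travel=[[0,0,0.06],[0,0,0.06],[0,0,0.06],[0,0,0],[0,0,0]], yaw=[0,0,0,0,0])

```text
time_s: 16.08
position: [0.4259, 0.2521, 0.3466]
tool_rot: [[0.99, 0.141, 0.001], [0.141, -0.99, 0.0], [0.001, 0.0, -1.0]]
ft_force: [-0.7, 0.7, -2.3]
grip_width: 0.0225
gripper_force: 119.6
```

```bash
python3 - <<'E'
from h import *
s=env.observe();print(s['time_s'],s['position'],s['tool_rot'][:,0],s['ft_force'],s['wrist_torque'])
w=env.get_image("wrist")[:,:,::-1]
R=s['tool_rot'];g=s['position']-.002*R[:,2]
for al in(-15,-20,-25,-30):
    a=np.radians(al);f=R[:,0]
    def P(x,y,z):
        x+=.033;z-=.093
        return g+f*(x*np.cos(a)-z*np.sin(a))-R[:,1]*y+np.array([0,0,1])*(x*np.sin(a)+z*np.cos(a))
    print(al,[wproj(P(*l),s).round() for l in((.09,.032,.003),(.09,-.032,.003),(0,.032,.032),(0,-.032,.032))])
cv2.imwrite("pics/a3.png",w)
E
```

```text
16.075 [0.4259391  0.25214399 0.34662616] [9.89961075e-01 1.41338496e-01 7.07213350e-04] [-0.66934733  0.7338891  -2.31350284] [0.03490632 0.02616138 0.07082202]
-15 [array([213.,  57.]), array([308.,  58.]), array([207., 195.]), array([314., 195.])]
-20 [array([215.,  75.]), array([306.,  75.]), array([208., 203.]), array([313., 203.])]
-25 [array([217.,  91.]), array([304.,  91.]), array([208., 212.]), array([313., 212.])]
-30 [array([218., 107.]), array([303., 107.]), array([209., 221.]), array([312., 221.])]
```

View pics/a3.png

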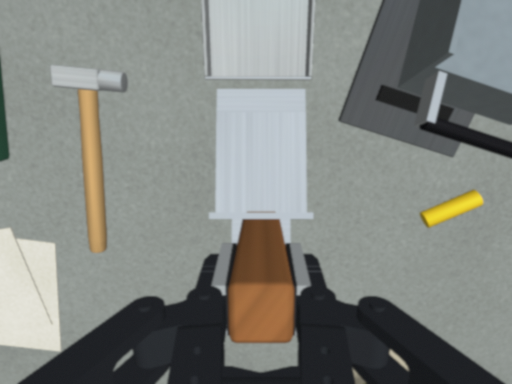

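Emit:
jog_arm(hand=[0.0,0.0,0.0,0.0,0.0], travel=[[0.0277,-0.0402,0],[0.0277,-0.0402,0],[0.0277,-0.0402,0],[0.0277,-0.0402,0],[0.0277,-0.0402,0]], yaw=[-0.0583,-0.0583,-0.0583,-0.0583,-0.0583])

```text
time_s: 16.75
position: [0.5654, 0.0498, 0.3452]
tool_rot: [[0.988, -0.151, -0.002], [-0.151, -0.988, 0.0], [-0.002, 0.0, -1.0]]
ft_force: [-0.3, 0.3, -2.3]
grip_width: 0.0226
gripper_force: 119.4
```

```bash
python3 - <<'E'
from h import *
s=env.observe();print(s['time_s'],s['position'],s['tool_rot'][:,0],s['ft_force'])
o=np.array((.6053,.0449));a=np.radians(-8.6);f=np.array([np.cos(a),np.sin(a)]);n=np.array([-f[1],f[0]])
for p,z in(((337,80),.055),((310,95),.065),((336,121),.075)):
    w=ray("top",p[0]/2.667+120,p[1]/2.667+130,z);d=w[:2]-o;print("blank stand xy",d@f,d@n)
w=env.get_image("wrist")[:,:,::-1].copy()
def P(x,y,z): q=o+f*x+n*y;return np.array([q[0],q[1],z])
for x,y,z in((.1235,.06,.027),(.1235,-.06,.027),(.0306,.06,.064),(.0306,-.06,.064)):
    u=wproj(P(x,y,z),s);print(u);cv2.circle(w,tuple(int(v) for v in u),3,(0,0,255),1)
cv2.imwrite("pics/a4.png",w)
E
```

```text
16.75 [0.56536289 0.04980165 0.34524813] [ 0.98849674 -0.15122206 -0.00246501] [-0.28903198  0.28186036 -2.31955746]
blank stand xy 0.11996355122673057 -0.012199324357024232
blank stand xy 0.09444091901507468 0.016631434142375612
blank stand xy 0.06610410809840139 -0.01987806598931026
[208.12187824   4.81049835]
[310.81706103   4.75056038]
[207.44528348  88.820282  ]
[311.58946275  88.75197851]
```

View pics/a4.png

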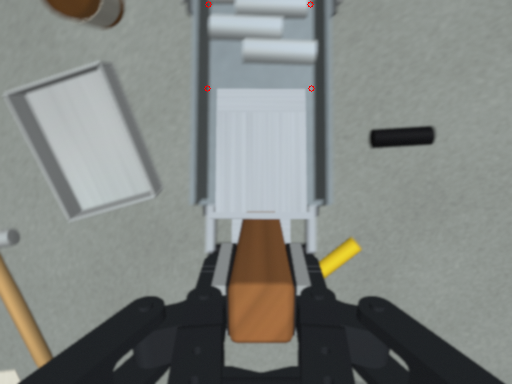

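The blade is centred over the bin, with its edge at row 89. The blanks are at (270,5), (245,25) and (280,50), and they fit across the blade. I'll lower it.

Emit:
jog_arm(hand=[0.0,0.0,0.0,0.0,0.0], travel=[[-0.001,-0.003,-0.04],[0,0,-0.04],[0,0,-0.03],[0,0,-0.02],[0,0,-0.008]], yaw=[0,0,0,0,0])

```text
time_s: 17.42
position: [0.563, 0.0483, 0.2066]
tool_rot: [[0.989, -0.149, -0.004], [-0.149, -0.989, 0.0], [-0.004, 0.0, -1.0]]
ft_force: [0.1, 0.3, -1.8]
grip_width: 0.0227
gripper_force: 119.5
```

Emit:
jog_arm(hand=[0.0,0.0,0.0,0.0,0.0], travel=[[0,0,-0.002],[0,0,-0.002],[0,0,0],[0,0,0],[0,0,0]], yaw=[0,0,0,0,0])

```text
time_s: 18.05
position: [0.5638, 0.0483, 0.205]
tool_rot: [[0.989, -0.149, 0.0], [-0.149, -0.989, -0.0], [0.0, -0.0, -1.0]]
ft_force: [0.0, -0.2, -1.6]
grip_width: 0.0226
gripper_force: 119.5
```

Emit:
jog_arm(hand=[0.0,0.0,0.0,0.0,0.0], travel=[[0,0,-0.002],[0,0,-0.002],[0,0,-0.002],[0,0,0],[0,0,0]], yaw=[0,0,0,0,0])

```text
time_s: 18.68
position: [0.5638, 0.0483, 0.1987]
tool_rot: [[0.989, -0.149, 0.0], [-0.149, -0.989, 0.0], [0.0, -0.0, -1.0]]
ft_force: [-0.8, 0.3, -1.7]
grip_width: 0.0228
gripper_force: 119.5
```

Emit:
jog_arm(hand=[0.0,0.0,0.0,0.0,0.0], travel=[[0,0,-0.002],[0,0,-0.002],[0,0,0],[0,0,0],[0,0,0]], yaw=[0,0,0,0,0])

```text
time_s: 19.3
position: [0.5638, 0.0483, 0.1947]
tool_rot: [[0.989, -0.149, 0.0], [-0.149, -0.989, 0.0], [0.0, -0.0, -1.0]]
ft_force: [0.4, 0.0, -1.3]
grip_width: 0.0223
gripper_force: 119.7
```

Emit:
jog_arm(hand=[0.0,0.0,0.0,0.0,0.0], travel=[[0,0,-0.0015],[0,0,-0.0015],[0,0,-0.0015],[0,0,0],[0,0,0]], yaw=[0,0,0,0,0])

```text
time_s: 19.92
position: [0.5651, 0.0481, 0.1923]
tool_rot: [[0.989, -0.149, 0.006], [-0.149, -0.989, -0.001], [0.006, -0.0, -1.0]]
ft_force: [-1.0, 0.7, 9.6]
grip_width: 0.0228
gripper_force: 121.2
```

The edge is in contact with the bin floor. I'll slide it down along the floor under the blanks.

Emit:
jog_arm(hand=[0.0,0.0,0.0,0.0,0.0], travel=[[0.0055,-0.0008,-0.0012],[0.0055,-0.0008,-0.0022],[0.0055,-0.0008,-0.0022],[0.0055,-0.0008,-0.0022],[0.0055,-0.0008,-0.0022]], yaw=[0,0,0,0,0])

```text
time_s: 20.55
position: [0.5922, 0.0442, 0.182]
tool_rot: [[0.989, -0.149, 0.004], [-0.149, -0.989, -0.0], [0.004, -0.0, -1.0]]
ft_force: [-2.1, 1.2, 9.1]
grip_width: 0.023
gripper_force: 121.0
```

Emit:
jog_arm(hand=[0.0,0.0,0.0,0.0,0.0], travel=[[0.0055,-0.0008,-0.0022],[0.0055,-0.0008,-0.0022],[0.0055,-0.0008,-0.0022],[0.0055,-0.0008,-0.0022],[0.0055,-0.0008,-0.0022]], yaw=[0,0,0,0,0])

```text
time_s: 21.18
position: [0.6194, 0.0402, 0.1711]
tool_rot: [[0.989, -0.149, 0.003], [-0.149, -0.989, -0.0], [0.003, -0.0, -1.0]]
ft_force: [-4.1, 0.0, 11.1]
grip_width: 0.0227
gripper_force: 121.1
```

```bash
python3 - <<'E'
from h import *
s=env.observe();print(s['time_s'],s['position'],s['ft_force'],s['wrist_torque'])
w=env.get_image("wrist")[:,:,::-1];t=env.get_image("scene")[:,:,::-1]
cv2.imwrite("pics/a5.png",np.hstack([cv2.resize(w,(400,300)),cv2.resize(t[160:265,200:340],(400,300),interpolation=cv2.INTER_CUBIC)]))
E
```

```text
21.175 [0.6194379  0.04023846 0.1711389 ] [-4.08523963  0.03934249 11.08854854] [0.02566135 0.17166279 0.0438724 ]
```

View pics/a5.png

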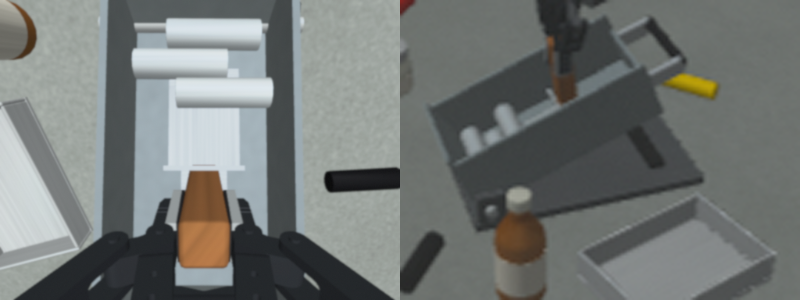

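The blade is under the third blank and has reached the second (edge at (230,72)). I'll keep going.

Emit:
jog_arm(hand=[0.0,0.0,0.0,0.0,0.0], travel=[[0.005,-0.0007,-0.002],[0.005,-0.0007,-0.002],[0.005,-0.0007,-0.002],[0.005,-0.0007,-0.002],[0.004,-0.0006,-0.0016]], yaw=[0,0,0,0,0])

```text
time_s: 21.9
position: [0.6434, 0.0368, 0.1615]
tool_rot: [[0.989, -0.149, 0.003], [-0.149, -0.989, -0.0], [0.003, -0.0, -1.0]]
ft_force: [-3.3, 0.9, 9.6]
grip_width: 0.0232
gripper_force: 121.2
```

Emit:
jog_arm(hand=[0.0,0.0,0.0,0.0,0.0], travel=[[0.003,-0.0004,-0.0012],[0.003,-0.0004,-0.0012],[0.003,-0.0004,-0.0012],[0,0,0],[0,0,0]], yaw=[0,0,0,0,0])

```text
time_s: 22.52
position: [0.6519, 0.0358, 0.1584]
tool_rot: [[0.989, -0.149, 0.002], [-0.149, -0.989, -0.0], [0.002, 0.0, -1.0]]
ft_force: [-7.1, 1.6, 14.1]
grip_width: 0.0228
gripper_force: 121.7
```

Emit:
jog_arm(hand=[0.0,0.0,0.0,0.0,0.0], travel=[[0.002,-0.0003,-0.0005],[0.002,-0.0003,-0.0005],[0,0,0],[0,0,0],[0,0,0]], yaw=[0,0,0,0,0])

```text
time_s: 23.15
position: [0.6537, 0.0356, 0.1592]
tool_rot: [[0.989, -0.149, -0.002], [-0.149, -0.989, -0.0], [-0.002, 0.0, -1.0]]
ft_force: [-20.4, 2.1, 28.4]
grip_width: 0.0227
gripper_force: 123.8
```

```bash
python3 - <<'E'
from h import *
s=env.observe();print(s['time_s'],s['position'],s['ft_force'],s['wrist_torque'])
w=env.get_image("wrist")[:,:,::-1];t=env.get_image("top")[:,:,::-1]
cv2.imwrite("pics/a6.png",np.hstack([cv2.resize(w[0:240,90:410],(400,300)),cv2.resize(t[130:220,190:310],(400,300),interpolation=cv2.INTER_CUBIC)]))
E
```

```text
23.15 [0.65372484 0.03563054 0.15916748] [-20.36241444   2.06094232  28.40187375] [ 0.28686219  3.57731019 -0.17435406]
```

View pics/a6.png

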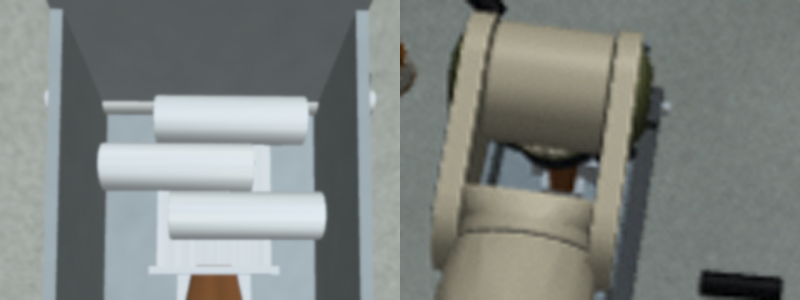

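The blade is jammed fully into the corner, with all three blanks at or over it (left picture rows 115, 165 and 215). The force at 120 N grip is too stiff for pivoting inside the bin, so I'll relieve it, reopen briefly so the scoop rests flat, and regrip more softly.

Emit:
jog_arm(hand=[0.0,0.034,0.034,0.034,0.0], travel=[[-0.003,0.0004,0.002],[0,0,0],[0,0,0],[0,0,0],[0,0,0]], yaw=[0,0,0,0,0], grip_force=40)

```text
time_s: 23.88
position: [0.6528, 0.0355, 0.1568]
tool_rot: [[0.989, -0.149, -0.0], [-0.149, -0.989, 0.0], [-0.0, -0.0, -1.0]]
ft_force: [0.1, -0.9, -1.2]
grip_width: 0.0238
gripper_force: 39.5
```

Emit:
jog_arm(hand=[0.0,0.0,0.0,0.0,0.0], travel=[[0,0,0],[0,0,0],[0,0,0],[0,0,0],[0,0,0]], yaw=[0,0,0,0,0])

```text
time_s: 24.5
position: [0.6527, 0.0355, 0.1568]
tool_rot: [[0.989, -0.149, -0.0], [-0.149, -0.989, 0.0], [-0.0, 0.0, -1.0]]
ft_force: [0.7, -0.3, -3.5]
grip_width: 0.0235
gripper_force: 39.4
```

Emit:
jog_arm(hand=[0.0,0.0,0.0,0.0,0.0], travel=[[-0.0049,0.0007,-0.0008],[-0.0049,0.0007,-0.0004],[-0.0049,0.0007,-0.0005],[-0.0049,0.0007,-0.0007],[0,0,0]], yaw=[0,0,0,0,0])

```text
time_s: 25.12
position: [0.6364, 0.0378, 0.159]
tool_rot: [[0.989, -0.149, 0.013], [-0.149, -0.989, -0.001], [0.013, -0.001, -1.0]]
ft_force: [6.2, 0.1, 13.5]
grip_width: 0.0235
gripper_force: 41.6
```

```bash
cat > m.py <<'E'
from h import *
# pitch of the blade from wrist picture: bright-row profile on blade's right/left margins is blocked; print column-wise wood top row & orange extent
s=env.observe();print(s['time_s'],s['position'].round(4),s['ft_force'].round(1),s['wrist_torque'].round(2))
R=s['tool_rot'];g=s['position']-.002*R[:,2];f=R[:,0]
w=env.get_image("wrist").astype(int)
m=(w[:,:,0]-w[:,:,2]>50);r=np.where(m[:,230:290].sum(1)>8)[0];print("wood rows",r.min(),r.max())
for al in range(-30,31,5):
    a=np.radians(al)
    def P(x,y,z):
        x+=.033;z-=.093
        return g+f*(x*np.cos(a)-z*np.sin(a))-R[:,1]*y+np.array([0,0,1])*(x*np.sin(a)+z*np.cos(a))
    print(al,[int(wproj(P(*l),s)[1]) for l in((.002,0,.032),(-.01+.012,0,.010),(-.039+.012,0,.116+.003),(-.039-.012,0,.116-.003),(.09,0,.002))],end="; ")
E
python3 m.py
```

```text
25.125 [0.6364 0.0378 0.159 ] [ 6.2  0.1 13.5] [ 0.07 -1.47  0.01]
wood rows 207 351
-30 [219, 223, 267, 336, 110]; -25 [210, 212, 274, 340, 94]; -20 [201, 201, 281, 343, 77]; -15 [192, 191, 288, 346, 60]; -10 [184, 180, 295, 348, 42]; -5 [175, 170, 301, 350, 24]; 0 [167, 159, 308, 350, 4]; 5 [160, 149, 314, 351, -16]; 10 [152, 139, 320, 350, -38]; 15 [145, 129, 326, 350, -61]; 20 [138, 119, 331, 348, -86]; 25 [132, 110, 335, 346, -114]; 30 [127, 100, 339, 344, -144];
```

```bash
python3 - <<'E'
from h import *
g=cv2.cvtColor(env.get_image("wrist"),cv2.COLOR_RGB2GRAY).astype(int)
for c in(212,222,232,292,302,310):print(c,[int(v) for v in g[0:240:4,c-1:c+2].mean(1)])
o=cv2.cvtColor(cv2.imread("pics/a4.png"),cv2.COLOR_BGR2GRAY).astype(int)
for c in(222,302,312):print("ref",c,[int(v) for v in o[60:240:4,c-1:c+2].mean(1)])
E
```

```text
212 [91, 92, 92, 92, 92, 94, 93, 93, 93, 191, 222, 228, 228, 229, 219, 196, 179, 156, 137, 124, 212, 224, 225, 226, 224, 218, 208, 186, 157, 129, 151, 183, 185, 186, 186, 183, 181, 181, 182, 182, 182, 179, 179, 179, 179, 180, 181, 178, 177, 156, 207, 214, 173, 173, 171, 171, 171, 171, 172, 171]
222 [92, 92, 92, 92, 92, 93, 93, 92, 93, 191, 223, 228, 228, 230, 221, 197, 180, 157, 137, 119, 211, 224, 225, 227, 225, 219, 210, 188, 160, 131, 167, 215, 218, 222, 217, 217, 218, 204, 196, 198, 212, 219, 219, 219, 219, 219, 219, 219, 218, 148, 208, 215, 173, 172, 171, 172, 172, 172, 172, 172]
232 [92, 93, 92, 93, 92, 91, 92, 92, 92, 189, 222, 228, 228, 229, 222, 199, 182, 158, 138, 120, 210, 225, 225, 227, 225, 220, 212, 190, 162, 133, 149, 215, 222, 229, 228, 228, 222, 198, 171, 145, 125, 220, 221, 221, 221, 221, 221, 221, 221, 149, 207, 217, 213, 213, 213, 213, 209, 187, 171, 172]
292 [91, 91, 91, 91, 91, 93, 92, 92, 92, 178, 223, 229, 230, 230, 225, 211, 194, 166, 143, 123, 206, 225, 226, 229, 227, 222, 220, 203, 179, 159, 173, 209, 223, 231, 229, 229, 225, 209, 179, 148, 128, 218, 219, 2
[... 677 characters left out ...]
ef 222 [150, 152, 153, 151, 151, 152, 152, 171, 194, 193, 194, 195, 194, 189, 190, 190, 191, 191, 192, 192, 192, 193, 193, 193, 193, 194, 194, 194, 194, 195, 196, 196, 195, 195, 196, 196, 196, 196, 193, 190, 148, 143, 144, 147, 146]
ref 302 [136, 127, 154, 155, 156, 156, 156, 168, 193, 193, 193, 193, 192, 195, 196, 197, 197, 198, 197, 198, 197, 196, 197, 197, 197, 198, 197, 197, 197, 197, 197, 197, 196, 196, 195, 195, 196, 195, 193, 191, 145, 145, 146, 143, 144]
ref 312 [136, 119, 137, 136, 139, 138, 139, 140, 140, 138, 139, 140, 139, 137, 139, 139, 140, 139, 140, 140, 139, 137, 138, 138, 140, 140, 138, 140, 140, 141, 141, 140, 141, 141, 141, 143, 162, 185, 187, 189, 188, 188, 188, 188, 188]
```

Emit:
jog_arm(hand=[0.0,0.0,0.0,0.0,0.0], travel=[[0,0,0],[0,0,0],[0,0,0],[0,0,0.002],[0,0,0]], yaw=[0,0,0,0,0], grip_force=20)

```text
time_s: 25.85
position: [0.6356, 0.0379, 0.1593]
tool_rot: [[0.989, -0.149, 0.009], [-0.149, -0.989, -0.001], [0.009, -0.0, -1.0]]
ft_force: [6.8, -0.6, 6.2]
grip_width: 0.0239
gripper_force: 40.7
```

Emit:
jog_arm(hand=[0.034,0.034,0.034,0.0,0.0], travel=[[0,0,0],[0,0,0],[0,0,0],[0,0,0],[0,0,0]], yaw=[0,0,0,0,0], grip_force=80)

```text
time_s: 26.48
position: [0.633, 0.0384, 0.1567]
tool_rot: [[0.989, -0.149, -0.0], [-0.149, -0.989, 0.0], [-0.0, -0.0, -1.0]]
ft_force: [-2.0, -0.1, 1.9]
grip_width: 0.0226
gripper_force: 78.6
```

```bash
cat > p.py <<'E'
from h import *
s=env.observe();print(s['time_s'],s['position'].round(4),s['ft_force'].round(1),s['gripper_force'],s['grip_width'])
g=cv2.cvtColor(env.get_image("wrist"),cv2.COLOR_RGB2GRAY).astype(int)
for c in(212,222,302,310):print(c,[int(v) for v in g[0:240:4,c-1:c+2].mean(1)])
E
python3 p.py
```

```text
26.475 [0.633  0.0384 0.1567] [-2.  -0.1  1.9] 78.61321091651917 0.02257328040444632
212 [92, 92, 92, 93, 93, 92, 93, 92, 94, 194, 217, 221, 220, 220, 217, 198, 175, 155, 134, 135, 207, 224, 226, 227, 225, 219, 210, 185, 154, 126, 162, 177, 177, 177, 176, 175, 176, 176, 176, 177, 177, 176, 176, 177, 179, 180, 180, 212, 214, 160, 173, 174, 173, 172, 171, 172, 172, 172, 172, 171]
222 [92, 92, 92, 93, 93, 92, 92, 92, 94, 201, 222, 223, 222, 223, 221, 204, 179, 157, 134, 115, 198, 224, 225, 227, 225, 220, 213, 188, 157, 129, 193, 217, 214, 218, 216, 216, 210, 202, 204, 207, 219, 220, 219, 219, 219, 220, 219, 218, 214, 147, 174, 173, 172, 172, 172, 172, 172, 172, 172, 173]
302 [92, 91, 92, 93, 93, 93, 93, 93, 93, 108, 212, 220, 222, 227, 229, 224, 207, 186, 160, 133, 138, 217, 221, 221, 222, 221, 221, 222, 221, 221, 207, 212, 223, 231, 229, 230, 225, 207, 176, 143, 161, 220, 219, 219, 219, 218, 218, 218, 214, 149, 178, 177, 178, 177, 176, 177, 176, 176, 175, 176]
310 [92, 92, 93, 93, 92, 92, 92, 93, 93, 103, 209, 220, 224, 228, 229, 224, 211, 188, 163, 135, 122, 177, 176, 175, 175, 176, 177, 178, 178, 179, 180, 211, 223, 231, 229, 231, 225, 209, 179, 146, 137, 178, 178, 178, 179, 178, 178, 212, 214, 166, 176, 177, 178, 179, 178, 178, 178, 177, 176, 175]
```

Emit:
jog_arm(hand=[0.0,0.0,0.0,0.0,0.0], travel=[[0.0035,-0.0005,-0.002],[0.0035,-0.0005,-0.0014],[0.0035,-0.0005,-0.0014],[0.003,-0.0005,-0.0012],[0,0,0]], yaw=[0,0,0,0,0])

```text
time_s: 27.15
position: [0.6438, 0.037, 0.1582]
tool_rot: [[0.989, -0.149, -0.002], [-0.149, -0.989, -0.001], [-0.002, 0.001, -1.0]]
ft_force: [-37.2, 4.3, 53.7]
grip_width: 0.0228
gripper_force: 91.7
```

Emit:
jog_arm(hand=[0.0,0.0,0.0,0.0,0.0], travel=[[-0.004,0.0006,0.006],[0,0,0],[0,0,0],[0,0,0],[0,0,0]], yaw=[0,0,0,0,0])

```text
time_s: 27.78
position: [0.6425, 0.037, 0.1579]
tool_rot: [[0.989, -0.149, -0.0], [-0.149, -0.989, -0.0], [-0.0, 0.0, -1.0]]
ft_force: [-10.3, 1.7, 14.0]
grip_width: 0.0227
gripper_force: 86.8
```

```bash
python3 p.py; python3 - <<'E'
from h import *
old=cv2.imread("pics/top0.png")
for n in("top","scene"):
    im=env.get_image(n)
    g=cv2.cvtColor(im,cv2.COLOR_RGB2GRAY).astype(int)
    best=[]
    for th in np.arange(.2,.46,.02):
        x=-.285*np.cos(th)+.035*np.sin(th)+.13;z=.285*np.sin(th)+.035*np.cos(th)+.03
        v=[];
        for y in np.arange(-.035,.036,.01):
            u=proj(n,tf((.6053,.0449),-8.6,(x,y,z)));v.append(g[int(round(u[1])),int(round(u[0]))])
        best.append((round(float(th),2),int(np.mean(v))))
    print(n,best)
E
```

```text
27.775 [0.6425 0.037  0.1579] [-10.3   1.7  14. ] 86.83081269264221 0.022687158551954544
212 [90, 90, 89, 90, 90, 90, 90, 92, 93, 91, 91, 91, 92, 151, 184, 199, 209, 213, 205, 188, 171, 154, 141, 152, 213, 221, 223, 226, 222, 215, 198, 173, 143, 124, 172, 173, 172, 171, 171, 172, 172, 172, 172, 173, 172, 172, 173, 174, 176, 201, 213, 136, 171, 170, 171, 170, 169, 168, 168, 168]
222 [91, 91, 92, 92, 91, 90, 90, 91, 91, 92, 90, 91, 92, 189, 219, 221, 220, 221, 220, 202, 177, 154, 129, 115, 210, 220, 224, 225, 223, 217, 200, 176, 147, 128, 214, 215, 216, 212, 214, 208, 208, 206, 205, 214, 218, 217, 217, 218, 217, 216, 213, 118, 172, 171, 170, 169, 169, 170, 170, 169]
302 [89, 90, 91, 91, 90, 91, 90, 91, 92, 92, 92, 91, 92, 94, 200, 216, 221, 225, 227, 223, 208, 187, 159, 131, 161, 218, 218, 219, 219, 219, 219, 219, 219, 218, 191, 214, 225, 228, 229, 225, 219, 198, 163, 133, 217, 217, 217, 217, 217, 215, 213, 122, 175, 175, 175, 175, 175, 174, 174, 174]
310 [88, 88, 89, 90, 91, 90, 91, 91, 91, 90, 90, 92, 92, 93, 195, 215, 221, 225, 227, 224, 211, 189, 163, 134, 135, 173, 173, 172, 172, 174, 174, 175, 175, 175, 189, 215, 225, 229, 229, 225, 219, 199, 165, 132, 175, 175, 175, 176, 175, 206, 213, 147, 174, 174, 174, 175, 177, 177, 175, 175]
top [(0.2, 148), (0.22, 147), (0.24, 147), (0.26, 147), (0.28, 147), (0.3, 147), (0.32, 148), (0.34, 148), (0.36, 149), (0.38, 149), (0.4, 150), (0.42, 148), (0.44, 148)]
scene [(0.2, 108), (0.22, 105), (0.24, 95), (0.26, 75), (0.28, 73), (0.3, 60), (0.32, 58), (0.34, 48), (0.36, 54), (0.38, 44), (0.4, 44), (0.42, 45), (0.44, 57)]
```

Emit:
jog_arm(hand=[0.036,0.036,0.036,0.036,0.0], travel=[[0,0,0],[0,0,0],[0.006,-0.0005,0.0025],[0,0,0],[0,0,0]], yaw=[0,0,0,0,0], grip_force=20)

```text
time_s: 28.55
position: [0.6488, 0.0363, 0.159]
tool_rot: [[0.989, -0.149, 0.0], [-0.149, -0.989, -0.0], [0.0, 0.0, -1.0]]
ft_force: [1.5, -0.0, -0.1]
grip_width: 0.0234
gripper_force: 23.5
```

Emit:
jog_arm(hand=[0.0,0.0,0.0,0.0,0.0], travel=[[0,0,0],[0,0,0],[0,0,0],[0,0,0],[0,0,0]], yaw=[0,0,0,0,0])

```text
time_s: 29.18
position: [0.6487, 0.0363, 0.1591]
tool_rot: [[0.989, -0.149, -0.0], [-0.149, -0.989, -0.0], [-0.0, 0.0, -1.0]]
ft_force: [1.9, -0.0, -1.5]
grip_width: 0.0234
gripper_force: 23.5
```

```bash
python3 p.py;python3 m.py
```

```text
29.175 [0.6487 0.0363 0.1591] [ 1.9 -0.  -1.5] 23.508026003837585 0.023413967160957255
212 [90, 90, 90, 91, 90, 90, 90, 91, 91, 92, 93, 93, 91, 92, 91, 92, 108, 135, 145, 199, 171, 162, 175, 163, 160, 161, 175, 217, 223, 223, 226, 221, 209, 191, 160, 130, 161, 172, 171, 170, 169, 170, 170, 170, 170, 170, 169, 169, 170, 171, 171, 170, 205, 214, 171, 171, 171, 170, 169, 168]
222 [90, 91, 91, 92, 92, 91, 91, 92, 92, 90, 92, 92, 92, 91, 91, 93, 188, 220, 221, 221, 218, 215, 202, 174, 149, 124, 141, 216, 223, 224, 225, 222, 213, 195, 164, 134, 197, 215, 216, 217, 217, 218, 217, 216, 216, 218, 218, 218, 218, 218, 218, 218, 216, 214, 173, 172, 171, 170, 170, 170]
302 [91, 92, 91, 90, 90, 91, 91, 90, 91, 91, 92, 93, 92, 92, 92, 93, 94, 190, 218, 221, 221, 225, 223, 211, 185, 159, 129, 200, 219, 219, 219, 220, 220, 219, 219, 219, 210, 200, 219, 226, 229, 228, 223, 213, 186, 146, 188, 218, 219, 218, 218, 218, 216, 214, 177, 176, 176, 175, 175, 174]
310 [90, 90, 89, 89, 88, 89, 89, 90, 91, 91, 92, 92, 91, 91, 92, 92, 93, 182, 217, 220, 222, 225, 224, 214, 188, 164, 132, 152, 172, 172, 173, 173, 173, 175, 176, 177, 172, 199, 219, 226, 228, 228, 224, 215, 187, 149, 157, 174, 174, 175, 174, 174, 205, 213, 175, 174, 175, 176, 178, 176]
29.225 [0.6486 0.0364 0.1591] [ 0.8 -0.9 -2.1] [-0.1  -0.22 -0.09]
wood rows 216 337
-30 [217, 221, 268, 337, 107]; -25 [208, 210, 275, 341, 91]; -20 [199, 200, 282, 344, 75]; -15 [191, 189, 288, 347, 57]; -10 [182, 178, 295, 349, 40]; -5 [174, 168, 302, 350, 21]; 0 [166, 157, 309, 351, 2]; 5 [158, 147, 315, 351, -18]; 10 [151, 137, 321, 351, -40]; 15 [144, 127, 327, 350, -63]; 20 [137, 118, 332, 349, -88]; 25 [131, 108, 336, 347, -115]; 30 [126, 99, 340, 344, -145];
```

Emit:
jog_arm(hand=[0.0,0.0,0.0,0.0,0.0], travel=[[-0.004,0.0006,-0.0012],[-0.004,0.0006,-0.0005],[-0.004,0.0006,-0.0005],[-0.004,0.0006,-0.0007],[-0.004,0.0006,-0.0007]], yaw=[0,0,0,0,0])

```text
time_s: 29.9
position: [0.6317, 0.0389, 0.1596]
tool_rot: [[0.989, -0.149, 0.012], [-0.149, -0.989, -0.001], [0.012, -0.0, -1.0]]
ft_force: [7.8, -1.1, 13.3]
grip_width: 0.024
gripper_force: 25.6
```

```bash
python3 p.py;python3 m.py
```

```text
29.9 [0.6317 0.0389 0.1596] [ 7.8 -1.1 13.3] 25.610387921333313 0.023950436892677958
212 [91, 92, 93, 93, 94, 92, 95, 203, 221, 225, 227, 224, 213, 201, 179, 149, 129, 126, 211, 223, 226, 226, 225, 222, 207, 183, 156, 132, 134, 185, 185, 184, 185, 184, 182, 181, 182, 182, 181, 181, 178, 179, 179, 179, 180, 178, 176, 156, 215, 210, 172, 173, 172, 171, 170, 170, 171, 171, 171, 171]
222 [92, 92, 92, 92, 92, 92, 93, 201, 221, 224, 227, 225, 214, 203, 180, 150, 130, 124, 211, 222, 226, 226, 226, 223, 209, 186, 159, 133, 144, 214, 218, 223, 220, 217, 215, 201, 196, 193, 209, 219, 219, 218, 219, 219, 219, 219, 219, 153, 215, 210, 173, 172, 171, 171, 172, 171, 172, 172, 172, 172]
302 [91, 91, 91, 92, 93, 92, 93, 190, 220, 227, 228, 227, 222, 215, 194, 166, 140, 123, 187, 216, 220, 220, 220, 219, 220, 220, 220, 220, 209, 208, 224, 231, 230, 230, 224, 208, 182, 150, 127, 216, 218, 219, 218, 218, 218, 218, 217, 153, 216, 211, 178, 177, 177, 176, 176, 176, 176, 175, 175, 175]
310 [91, 91, 93, 92, 92, 91, 92, 189, 220, 227, 229, 227, 223, 215, 196, 167, 142, 124, 162, 186, 186, 187, 186, 184, 183, 183, 184, 185, 182, 208, 224, 231, 230, 229, 224, 210, 183, 151, 127, 178, 179, 179, 179, 179, 179, 178, 178, 161, 216, 211, 176, 177, 179, 178, 177, 177, 177, 176, 175, 174]
29.95 [0.6312 0.039  0.1595] [ 7.7 -0.5 13.4] [-0.2  -1.28 -0.07]
wood rows 198 339
-30 [219, 223, 267, 336, 110]; -25 [210, 212, 274, 340, 94]; -20 [201, 201, 281, 343, 77]; -15 [192, 190, 288, 346, 60]; -10 [184, 180, 295, 348, 42]; -5 [175, 169, 301, 350, 23]; 0 [167, 159, 308, 351, 4]; 5 [160, 149, 314, 351, -16]; 10 [152, 139, 320, 350, -38]; 15 [145, 129, 326, 350, -61]; 20 [138, 119, 331, 348, -86]; 25 [132, 110, 335, 346, -114]; 30 [127, 100, 339, 344, -144];
```

It's rotating about 10° as planned. I'll continue the arc.

Emit:
jog_arm(hand=[0.0,0.0,0.0,0.0,0.0], travel=[[-0.004,0.0006,-0.0008],[-0.004,0.0006,-0.0008],[-0.004,0.0006,-0.001],[-0.004,0.0006,-0.0012],[-0.004,0.0006,-0.0013]], yaw=[0,0,0,0,0])

```text
time_s: 30.62
position: [0.6113, 0.042, 0.1543]
tool_rot: [[0.989, -0.149, 0.011], [-0.149, -0.989, -0.001], [0.011, -0.0, -1.0]]
ft_force: [4.5, -0.7, 15.8]
grip_width: 0.0237
gripper_force: 25.5
```

```bash
python3 p.py;python3 m.py|head -2
```

```text
30.625 [0.6113 0.042  0.1543] [ 4.5 -0.7 15.8] 25.48364818096161 0.02369897584921158
212 [135, 124, 117, 218, 226, 229, 229, 230, 227, 218, 203, 185, 162, 144, 125, 129, 218, 218, 219, 219, 219, 220, 220, 220, 221, 221, 222, 221, 222, 222, 222, 222, 222, 221, 220, 220, 220, 219, 218, 217, 193, 162, 166, 217, 204, 176, 175, 174, 174, 175, 175, 175, 175, 174, 176, 176, 177, 177, 177, 175]
222 [135, 125, 118, 216, 227, 230, 230, 230, 228, 219, 205, 186, 164, 144, 126, 129, 218, 229, 230, 228, 226, 218, 208, 195, 173, 150, 132, 146, 217, 217, 217, 217, 217, 218, 217, 217, 217, 218, 217, 218, 195, 162, 166, 217, 204, 175, 175, 175, 175, 175, 175, 176, 176, 177, 177, 177, 177, 177, 175, 173]
302 [146, 132, 121, 155, 218, 222, 219, 220, 220, 214, 218, 218, 217, 220, 221, 221, 215, 229, 232, 229, 225, 221, 215, 202, 186, 165, 141, 134, 217, 218, 217, 217, 216, 216, 215, 215, 214, 214, 213, 213, 193, 160, 167, 215, 205, 180, 180, 179, 180, 181, 180, 179, 179, 179, 179, 178, 177, 177, 178, 179]
310 [148, 133, 122, 149, 220, 222, 219, 220, 220, 218, 223, 223, 223, 223, 222, 222, 215, 229, 231, 230, 225, 221, 216, 203, 187, 166, 142, 135, 220, 220, 219, 219, 218, 216, 214, 213, 211, 210, 208, 207, 188, 161, 167, 215, 205, 182, 182, 181, 180, 180, 180, 179, 178, 177, 177, 176, 177, 178, 179, 180]
30.675 [0.6107 0.0421 0.1541] [ 4.4 -0.4 15.4] [-0.23 -0.89 -0.06]
wood rows 162 344
```

Emit:
jog_arm(hand=[0.0,0.0,0.0,0.0,0.0], travel=[[-0.004,0.0006,-0.002],[-0.004,0.0006,-0.002],[-0.003,0.0005,-0.0018],[0,0,0],[0,0,0]], yaw=[0,0,0,0,0], grip_force=120)

```text
time_s: 31.35
position: [0.6024, 0.0433, 0.149]
tool_rot: [[0.989, -0.149, 0.017], [-0.149, -0.989, -0.002], [0.017, -0.001, -1.0]]
ft_force: [11.6, -2.0, 13.0]
grip_width: 0.0229
gripper_force: 117.8
```

```bash
python3 p.py;python3 m.py|head -2
```

```text
31.35 [0.6024 0.0433 0.149 ] [11.6 -2.  13. ] 117.75652885437012 0.022885986238118872
212 [219, 218, 227, 230, 230, 230, 228, 223, 214, 201, 179, 157, 138, 124, 124, 214, 214, 214, 216, 216, 215, 216, 216, 217, 217, 217, 219, 219, 219, 219, 220, 221, 221, 221, 221, 221, 220, 220, 173, 171, 172, 214, 208, 177, 176, 176, 177, 177, 176, 176, 176, 176, 177, 178, 179, 179, 178, 176, 174, 173]
222 [219, 220, 226, 230, 230, 230, 229, 223, 215, 202, 181, 159, 139, 125, 125, 214, 232, 232, 233, 230, 223, 214, 201, 178, 153, 132, 122, 197, 214, 214, 213, 213, 213, 213, 213, 214, 214, 212, 172, 170, 173, 213, 208, 176, 176, 176, 176, 176, 177, 178, 178, 179, 179, 179, 179, 178, 176, 174, 173, 174]
302 [221, 219, 222, 225, 225, 226, 226, 222, 219, 212, 204, 199, 198, 208, 217, 213, 231, 232, 234, 232, 229, 221, 209, 188, 165, 143, 128, 192, 212, 212, 212, 211, 210, 210, 209, 208, 208, 207, 171, 169, 173, 210, 205, 182, 181, 182, 182, 182, 181, 180, 181, 181, 181, 179, 179, 178, 179, 180, 179, 178]
310 [220, 222, 220, 222, 220, 220, 220, 220, 219, 219, 220, 219, 219, 219, 219, 213, 231, 232, 234, 232, 229, 222, 210, 190, 167, 145, 130, 195, 217, 216, 217, 216, 215, 215, 214, 213, 212, 211, 171, 169, 174, 210, 206, 183, 183, 182, 182, 181, 181, 180, 180, 179, 178, 178, 180, 180, 181, 182, 181, 180]
31.4 [0.6025 0.0434 0.1491] [11.7 -0.9 13. ] [-0.33 -2.92 -0.04]
wood rows 153 343
```

Emit:
jog_arm(hand=[0.0235,0.0235,0.0235,0.0235,0.0235], travel=[[0,0,0],[-0.0035,0.0005,-0.0012],[-0.0035,0.0005,-0.0013],[-0.0035,0.0005,-0.0014],[0,0,0]], yaw=[0,0,0,0,0], grip_force=20)

```text
time_s: 32.08
position: [0.5884, 0.0455, 0.1435]
tool_rot: [[0.989, -0.149, 0.006], [-0.149, -0.989, -0.001], [0.006, -0.0, -1.0]]
ft_force: [-0.6, 0.1, 13.0]
grip_width: 0.0236
gripper_force: 35.1
```

```bash
cat > b.py <<'E'
from h import *
im=env.get_image("scene");g=cv2.cvtColor(im,cv2.COLOR_RGB2GRAY).astype(int)
r=[]
for th in np.arange(.24,.47,.02):
    x=-.285*np.cos(th)+.035*np.sin(th)+.13;z=.285*np.sin(th)+.035*np.cos(th)+.03
    v=[]
    for y in np.arange(-.035,.036,.005):
        u=proj("scene",tf((.6053,.0449),-8.6,(x,y,z)));v.append(g[int(round(u[1])),int(round(u[0]))])
    r.append((round(float(th),2),int(np.median(v))))
print("bin",r)
E
python3 p.py;python3 m.py|head -2;python3 b.py
```

```text
32.075 [0.5884 0.0455 0.1435] [-0.6  0.1 13. ] 35.08109629154205 0.023621414021927283
212 [202, 202, 202, 202, 202, 201, 202, 203, 204, 224, 228, 230, 230, 229, 230, 228, 224, 214, 193, 168, 147, 128, 148, 211, 211, 212, 211, 211, 211, 212, 212, 213, 211, 190, 189, 188, 189, 203, 206, 183, 181, 182, 181, 182, 181, 180, 182, 183, 184, 184, 183, 182, 181, 179, 178, 178, 180, 181, 181, 182]
222 [207, 207, 208, 208, 208, 209, 209, 209, 210, 224, 229, 230, 230, 228, 230, 228, 224, 214, 194, 169, 147, 128, 152, 227, 230, 233, 233, 231, 229, 224, 208, 184, 164, 141, 129, 189, 189, 201, 205, 182, 181, 181, 181, 181, 182, 183, 184, 183, 183, 183, 182, 181, 179, 178, 179, 180, 181, 183, 183, 183]
302 [208, 207, 207, 207, 206, 207, 207, 207, 209, 224, 229, 230, 231, 230, 231, 227, 225, 214, 196, 180, 171, 177, 202, 228, 233, 236, 237, 236, 234, 227, 215, 194, 169, 142, 141, 188, 191, 199, 203, 187, 187, 188, 187, 186, 185, 186, 187, 186, 184, 184, 184, 184, 184, 185, 184, 184, 185, 185, 184, 185]
310 [205, 205, 205, 204, 205, 204, 204, 205, 205, 205, 205, 204, 204, 204, 203, 204, 203, 203, 203, 204, 204, 204, 203, 228, 233, 237, 237, 236, 235, 228, 216, 195, 170, 142, 141, 188, 191, 199, 202, 188, 186, 186, 186, 185, 184, 184, 184, 183, 182, 184, 184, 186, 186, 185, 184, 184, 184, 185, 185, 184]
32.125 [0.5884 0.0455 0.1435] [-0.8 -0.3 13.3] [-0.14 -0.27 -0.05]
wood rows 155 347
bin [(0.24, 54), (0.26, 42), (0.28, 43), (0.3, 44), (0.32, 44), (0.34, 44), (0.36, 47), (0.38, 49), (0.4, 53), (0.42, 70), (0.44, 70), (0.46, 98)]
```

```bash
cat > b.py <<'E'
from h import *
a5=cv2.imread("pics/a5.png")[:,400:];ref=cv2.resize(a5,(140,105),interpolation=cv2.INTER_AREA)
now=env.get_image("scene")[160:265,200:340,::-1]
R=cv2.cvtColor(ref,cv2.COLOR_BGR2GRAY);N=cv2.cvtColor(np.ascontiguousarray(now),cv2.COLOR_BGR2GRAY)
# handle region: find shift of handle patch between ref (tipped) and now
th=.38;x=-.285*np.cos(th)+.035*np.sin(th)+.13;z=.285*np.sin(th)+.035*np.cos(th)+.03
for nm,l in(("handle",(x,0,z)),("lowwall",(.13+.03,.062,.11)),("cheek",(.13,.084,.03))):
    u=proj("scene",tf((.6053,.0449),-8.6,l))-[200,160];c=u.round().astype(int)
    h=9;x0,y0=max(c[0]-h,0),max(c[1]-h,0);T=R[y0:c[1]+h,x0:c[0]+h];S=N[max(y0-8,0):c[1]+h+8,max(x0-8,0):c[0]+h+8]
    m=cv2.matchTemplate(S,T,cv2.TM_CCOEFF_NORMED);_,v,_,p=cv2.minMaxLoc(m);print(nm,u.round(1),"score",round(v,2),"shift",p[0]-min(8,x0),p[1]-min(8,y0))
d=[proj("scene",tf((.6053,.0449),-8.6,(-.285*np.cos(t)+.035*np.sin(t)+.13,0,.285*np.sin(t)+.035*np.cos(t)+.03))) for t in(.3,.38)]
print("handle px .38->.30",(d[0]-d[1]).round(1))
E
python3 b.py
```

```text
handle [92.2 13.6] score 0.93 shift 2 3
lowwall [20.3 51.9] score 0.69 shift -4 -3
cheek [31.7 72.8] score 1.0 shift 0 0
handle px .38->.30 [2.3 4.4]
```

The numbers show that two blanks have rolled back against the scoop's back wall, that the third stayed in the corner, and that the bin sagged by about 0.06 rad. I'll firm the grip, carry these two to the tray, then come back for the third and tip the bin up again.

Emit:
jog_arm(hand=[0.0,0.0,0.0,0.0,0.0], travel=[[0,0,0],[0,0,0],[0,0,0.006],[0,0,0.015],[0,0,0.02]], yaw=[0,0,0,0,0], grip_force=120)

```text
time_s: 32.9
position: [0.5865, 0.0457, 0.1819]
tool_rot: [[0.989, -0.149, -0.003], [-0.149, -0.989, 0.0], [-0.003, 0.0, -1.0]]
ft_force: [-1.1, -0.1, -4.7]
grip_width: 0.0226
gripper_force: 117.6
```

```bash
python3 p.py;python3 m.py|head -2
```

```text
32.9 [0.5865 0.0457 0.1819] [-1.1 -0.1 -4.7] 117.5510573387146 0.022625204962572615
212 [190, 190, 190, 190, 190, 190, 190, 191, 191, 209, 217, 220, 220, 219, 221, 220, 217, 206, 187, 163, 142, 122, 115, 199, 198, 199, 200, 200, 200, 200, 199, 201, 201, 178, 176, 175, 174, 186, 195, 173, 169, 169, 168, 170, 171, 172, 170, 169, 167, 167, 168, 169, 171, 171, 171, 171, 171, 171, 170, 169]
222 [195, 195, 196, 197, 196, 197, 197, 198, 198, 209, 217, 220, 220, 219, 221, 221, 217, 206, 188, 163, 143, 123, 120, 214, 221, 224, 224, 222, 220, 216, 199, 177, 157, 136, 117, 174, 174, 185, 193, 173, 170, 171, 172, 173, 172, 172, 170, 168, 167, 168, 169, 170, 170, 170, 170, 170, 170, 169, 170, 168]
302 [196, 196, 196, 196, 195, 195, 195, 196, 196, 207, 218, 219, 220, 220, 222, 219, 217, 205, 187, 174, 165, 167, 184, 214, 223, 227, 228, 227, 226, 220, 205, 186, 163, 136, 125, 174, 176, 184, 191, 177, 173, 173, 172, 172, 172, 173, 174, 174, 173, 171, 173, 173, 173, 173, 174, 173, 172, 171, 169, 171]
310 [194, 194, 193, 194, 194, 193, 194, 193, 193, 193, 192, 193, 193, 192, 193, 192, 193, 192, 192, 193, 193, 193, 186, 214, 223, 227, 228, 227, 226, 221, 206, 188, 164, 137, 124, 174, 177, 184, 191, 178, 174, 173, 173, 172, 174, 174, 174, 175, 174, 173, 174, 175, 173, 173, 172, 171, 171, 171, 171, 172]
32.95 [0.5877 0.0456 0.1851] [ 1.1  0.3 -1.2] [0.04 0.2  0.01]
wood rows 156 347
```

Emit:
jog_arm(hand=[0.0,0.0,0.0,0.0,0.0], travel=[[0,0,0.03],[0,0,0.035],[0,0,0.025],[0.0014,0.005,0.01],[0.0014,0.01,0]], yaw=[0,0,0,0.06,0.1])

```text
time_s: 33.62
position: [0.5899, 0.0605, 0.2818]
tool_rot: [[1.0, 0.013, -0.0], [0.013, -1.0, -0.0], [-0.0, 0.0, -1.0]]
ft_force: [0.5, -0.5, -5.0]
grip_width: 0.0227
gripper_force: 118.0
```

Emit:
jog_arm(hand=[0.0,0.0,0.0,0.0,0.0], travel=[[0.0014,0.0103,0],[0.0014,0.0103,0],[0.0014,0.0103,0],[0.0014,0.0103,0],[0.0014,0.0103,0]], yaw=[0.14,0.14,0.14,0.14,0.14])

```text
time_s: 34.25
position: [0.5967, 0.1123, 0.2807]
tool_rot: [[0.755, 0.656, -0.002], [0.656, -0.755, -0.0], [-0.002, -0.001, -1.0]]
ft_force: [0.5, 0.1, -4.2]
grip_width: 0.0226
gripper_force: 117.9
```

Emit:
jog_arm(hand=[0.0,0.0,0.0,0.0,0.0], travel=[[0.0014,0.0103,0],[0.0014,0.0103,0],[0.0014,0.0103,0],[0.0014,0.0103,0],[0.0014,0.0103,0]], yaw=[0.14,0.14,0.14,0.14,0.14])

```text
time_s: 34.88
position: [0.6038, 0.1638, 0.2807]
tool_rot: [[0.155, 0.988, -0.002], [0.988, -0.155, -0.001], [-0.001, -0.002, -1.0]]
ft_force: [-0.2, 0.6, -5.0]
grip_width: 0.0231
gripper_force: 117.9
```

Emit:
jog_arm(hand=[0.0,0.0,0.0,0.0,0.0], travel=[[0.0014,0.0103,0],[0.0014,0.0103,-0.01],[0,0.005,-0.025],[0,0,-0.025],[0,0,-0.02]], yaw=[0.14,0.1,0.06,0,0])

```text
time_s: 35.5
position: [0.6062, 0.1891, 0.1997]
tool_rot: [[-0.139, 0.99, -0.002], [0.99, 0.139, -0.001], [-0.0, -0.003, -1.0]]
ft_force: [0.2, 0.5, -4.5]
grip_width: 0.0225
gripper_force: 118.0
```

```bash
python3 p.py;python3 m.py|head -2; python3 - <<'E'
from h import *
s=env.observe();R=s['tool_rot'];g=s['position'];d=g[:2]-np.array([.5942,.2766]);a=np.radians(8.14)
print("hand in tray x,y",d@[np.cos(a),np.sin(a)],d@[-np.sin(a),np.cos(a)],"yaw",np.degrees(np.arctan2(R[1,0],R[0,0])))
E
```

```text
35.5 [0.6062 0.1891 0.1997] [ 0.2  0.5 -4.5] 117.96433568000793 0.022534381438748922
212 [217, 217, 217, 216, 217, 217, 218, 217, 217, 142, 164, 185, 204, 219, 227, 233, 234, 233, 231, 223, 217, 191, 168, 225, 225, 224, 224, 224, 225, 226, 228, 228, 227, 118, 113, 112, 112, 180, 224, 185, 176, 179, 181, 180, 180, 178, 184, 182, 176, 180, 174, 175, 151, 67, 104, 104, 103, 105, 105, 105]
222 [221, 222, 222, 222, 222, 222, 223, 223, 222, 142, 163, 185, 204, 219, 227, 233, 234, 234, 231, 224, 218, 193, 156, 149, 175, 203, 221, 223, 227, 229, 228, 225, 220, 200, 169, 113, 112, 181, 224, 185, 181, 181, 178, 185, 184, 184, 177, 176, 180, 188, 186, 185, 181, 101, 87, 104, 104, 103, 104, 106]
302 [224, 224, 223, 223, 223, 224, 223, 224, 222, 152, 166, 184, 202, 217, 225, 230, 233, 235, 233, 228, 224, 213, 169, 143, 169, 195, 216, 226, 231, 232, 231, 230, 224, 207, 175, 113, 113, 178, 223, 186, 171, 179, 182, 173, 174, 174, 179, 175, 178, 168, 171, 176, 174, 173, 181, 176, 176, 180, 171, 58]
310 [222, 222, 222, 222, 222, 222, 222, 222, 222, 222, 222, 222, 222, 222, 222, 222, 222, 222, 222, 222, 222, 223, 176, 142, 169, 195, 216, 225, 231, 233, 231, 230, 224, 208, 176, 112, 113, 178, 222, 184, 174, 175, 177, 175, 175, 180, 178, 176, 182, 181, 176, 169, 174, 176, 176, 175, 176, 176, 174, 121]
35.55 [0.6054 0.1889 0.197 ] [-0.8  0.4 -7.3] [-0.21  0.08  0.01]
wood rows 157 347
hand in tray x,y -0.0010903809258458125 -0.08839102611990764 yaw 97.99785078530837
```

Emit:
jog_arm(hand=[0.0,0.0,0.0,0.0,0.0], travel=[[0,0,-0.03],[0,0,-0.03],[0,0,-0.025],[0,0,-0.012],[0,0,-0.003]], yaw=[0,0,0,0,0])

```text
time_s: 36.22
position: [0.6073, 0.1922, 0.1038]
tool_rot: [[-0.139, 0.99, 0.003], [0.99, 0.139, 0.007], [0.006, 0.004, -1.0]]
ft_force: [-5.5, 12.0, 14.2]
grip_width: 0.0227
gripper_force: 120.4
```

Emit:
jog_arm(hand=[0.0,0.0,0.0,0.0,0.0], travel=[[-0.0005,0.004,0],[-0.0006,0.004,0],[-0.0006,0.004,0.001],[-0.0006,0.004,0.001],[0,0,0]], yaw=[0,0,0,0,0])

```text
time_s: 36.85
position: [0.6054, 0.2009, 0.1045]
tool_rot: [[-0.138, 0.99, 0.001], [0.99, 0.138, -0.009], [-0.009, -0.0, -1.0]]
ft_force: [0.1, -21.1, 1.6]
grip_width: 0.0229
gripper_force: 118.8
```

Emit:
jog_arm(hand=[0.0,0.0,0.0,0.0,0.0], travel=[[-0.0004,0.003,0.002],[-0.0004,0.003,0.002],[-0.0004,0.003,0.003],[-0.0004,0.003,0.003],[-0.0004,0.003,0.003]], yaw=[0,0,0,0,0])

```text
time_s: 37.48
position: [0.6038, 0.216, 0.1181]
tool_rot: [[-0.138, 0.99, 0.002], [0.99, 0.138, -0.008], [-0.008, 0.001, -1.0]]
ft_force: [2.3, -18.0, 3.0]
grip_width: 0.0228
gripper_force: 120.0
```

```bash
python3 p.py;python3 m.py|head -2
```

```text
37.475 [0.6038 0.216  0.1181] [  2.3 -18.    3. ] 119.95541095733643 0.022760749711349598
212 [209, 206, 208, 208, 210, 207, 209, 202, 201, 203, 201, 202, 202, 202, 202, 202, 201, 124, 144, 166, 188, 203, 216, 219, 219, 216, 213, 195, 171, 193, 206, 206, 207, 207, 207, 208, 209, 208, 208, 143, 96, 95, 152, 201, 195, 204, 199, 192, 95, 95, 97, 98, 185, 171, 164, 166, 164, 162, 168, 166]
222 [210, 207, 209, 208, 210, 207, 208, 203, 204, 204, 204, 204, 203, 204, 203, 203, 200, 123, 144, 165, 187, 202, 216, 219, 219, 217, 213, 195, 172, 118, 137, 164, 186, 197, 208, 215, 215, 213, 205, 184, 136, 94, 153, 201, 196, 205, 200, 192, 96, 96, 97, 98, 186, 170, 164, 160, 159, 164, 164, 161]
302 [209, 206, 209, 205, 208, 207, 206, 207, 209, 209, 208, 208, 208, 207, 206, 207, 206, 205, 205, 206, 205, 204, 204, 204, 204, 202, 203, 202, 198, 114, 138, 164, 185, 201, 213, 216, 219, 217, 207, 188, 118, 96, 160, 200, 201, 203, 203, 192, 95, 97, 97, 97, 184, 166, 163, 166, 165, 161, 161, 159]
310 [208, 206, 209, 205, 207, 206, 206, 206, 209, 208, 208, 208, 208, 208, 208, 208, 208, 207, 207, 207, 207, 208, 208, 207, 207, 207, 207, 207, 203, 114, 138, 164, 185, 201, 214, 217, 219, 217, 207, 188, 117, 96, 162, 201, 201, 203, 203, 192, 95, 96, 97, 96, 184, 165, 154, 159, 166, 163, 155, 158]
37.525 [0.6037 0.2166 0.1185] [  0.5 -18.4   4.4] [-3.55  0.13  0.28]
wood rows 179 355
```

Emit:
jog_arm(hand=[0.0,0.0,0.0,0.0,0.0], travel=[[-0.0005,0.0035,0.0025],[-0.0006,0.0045,0.003],[-0.0006,0.0045,0.003],[-0.0006,0.0045,0.003],[-0.0006,0.0045,0.003]], yaw=[0,0,0,0,0])

```text
time_s: 38.2
position: [0.6007, 0.2392, 0.1323]
tool_rot: [[-0.138, 0.99, 0.002], [0.99, 0.138, -0.005], [-0.005, 0.002, -1.0]]
ft_force: [2.5, -14.8, 3.0]
grip_width: 0.0225
gripper_force: 118.6
```

Emit:
jog_arm(hand=[0.0,0.0,0.0,0.0,0.0], travel=[[-0.0006,0.0045,0.002],[-0.0006,0.0045,0.002],[-0.0006,0.0045,0.002],[0,0,0],[0,0,0]], yaw=[0,0,0,0,0])

```text
time_s: 38.83
position: [0.5987, 0.2533, 0.1379]
tool_rot: [[-0.138, 0.99, 0.002], [0.99, 0.138, -0.004], [-0.004, 0.001, -1.0]]
ft_force: [1.8, -7.4, -0.3]
grip_width: 0.0228
gripper_force: 118.1
```

```bash
python3 p.py;python3 m.py
```

```text
38.825 [0.5987 0.2533 0.1379] [ 1.8 -7.4 -0.3] 118.09705853462219 0.022773405314241046
212 [148, 150, 150, 149, 149, 153, 150, 146, 150, 153, 147, 143, 140, 143, 147, 143, 182, 141, 129, 157, 181, 203, 209, 208, 206, 199, 186, 162, 185, 195, 191, 193, 196, 191, 195, 193, 192, 191, 192, 193, 194, 192, 193, 196, 193, 191, 188, 194, 193, 192, 194, 120, 188, 189, 195, 192, 189, 90, 90, 91]
222 [147, 147, 148, 149, 155, 152, 149, 147, 146, 150, 155, 150, 150, 151, 152, 153, 183, 142, 128, 157, 180, 202, 208, 210, 207, 200, 187, 162, 153, 140, 154, 173, 182, 192, 195, 198, 194, 184, 183, 194, 193, 194, 194, 194, 194, 194, 193, 193, 193, 192, 191, 102, 188, 189, 194, 192, 188, 90, 91, 91]
302 [153, 152, 152, 155, 155, 151, 147, 144, 144, 146, 155, 158, 147, 148, 153, 149, 179, 160, 177, 179, 179, 176, 178, 177, 188, 189, 190, 188, 110, 132, 153, 173, 189, 199, 210, 212, 205, 188, 173, 190, 191, 190, 190, 189, 190, 189, 188, 188, 188, 187, 187, 101, 186, 188, 194, 192, 189, 89, 92, 91]
310 [149, 147, 148, 150, 152, 153, 150, 146, 150, 153, 149, 146, 148, 150, 149, 149, 179, 154, 190, 191, 192, 192, 190, 192, 191, 190, 192, 188, 110, 132, 153, 173, 190, 200, 210, 212, 204, 187, 179, 192, 193, 193, 193, 193, 194, 195, 192, 195, 193, 192, 192, 130, 185, 188, 194, 192, 188, 89, 91, 91]
38.875 [0.5987 0.2533 0.1379] [ 1.5 -7.2  0.8] [-1.95 -0.28 -0.01]
wood rows 301 359
-30 [217, 221, 268, 337, 106]; -25 [208, 210, 275, 341, 90]; -20 [199, 199, 281, 344, 74]; -15 [190, 188, 288, 347, 56]; -10 [182, 178, 295, 349, 39]; -5 [173, 167, 302, 350, 20]; 0 [165, 157, 309, 351, 1]; 5 [158, 146, 315, 351, -19]; 10 [150, 136, 321, 351, -41]; 15 [143, 127, 327, 350, -64]; 20 [137, 117, 332, 348, -89]; 25 [131, 107, 336, 346, -116]; 30 [125, 98, 340, 344, -145];
```

Emit:
jog_arm(hand=[0.0,0.0,0.0,0.0,0.0], travel=[[0.001,-0.007,-0.002],[0.001,-0.007,0],[0.001,-0.007,0],[0.001,-0.007,0],[0.001,-0.007,0.002]], yaw=[0,0,0,0,0])

```text
time_s: 39.55
position: [0.6029, 0.2198, 0.1374]
tool_rot: [[-0.139, 0.99, 0.0], [0.99, 0.139, 0.0], [0.0, 0.0, -1.0]]
ft_force: [-0.7, -0.9, -2.5]
grip_width: 0.0228
gripper_force: 117.6
```

Emit:
jog_arm(hand=[0.0,0.0,0.0,0.0,0.0], travel=[[0.001,-0.007,0.003],[0.001,-0.007,0.003],[0.001,-0.007,0.003],[0.001,-0.008,0.004],[0.001,-0.008,0.004]], yaw=[0,0,0,0,0])

```text
time_s: 40.17
position: [0.6079, 0.1826, 0.1546]
tool_rot: [[-0.139, 0.99, 0.0], [0.99, 0.139, 0.0], [0.0, 0.0, -1.0]]
ft_force: [-0.0, -0.4, -1.6]
grip_width: 0.023
gripper_force: 117.6
```

Emit:
jog_arm(hand=[0.0,0.0,0.0,0.0,0.0], travel=[[0,0,0.03],[0,0,0.05],[0,0,0.05],[0,0,0.03],[0,0,0]], yaw=[0,0,0,0,0])

```text
time_s: 40.8
position: [0.6082, 0.183, 0.3164]
tool_rot: [[-0.139, 0.99, 0.005], [0.99, 0.139, 0.001], [-0.0, 0.005, -1.0]]
ft_force: [-0.7, -0.4, -2.5]
grip_width: 0.0229
gripper_force: 118.1
```

```bash
python3 p.py;python3 m.py|head -2;python3 b.py; python3 - <<'E'
from h import *
g=cv2.cvtColor(env.get_image("top"),cv2.COLOR_RGB2GRAY)
# bright elongated blobs, world coords
m=(g>205).astype(np.uint8);n,l,st,c=cv2.connectedComponentsWithStats(m)
for i in range(1,n):
    if st[i,4]>20:print(st[i],ray("top",*c[i],.02)[:2].round(3))
for i,x in enumerate((.6,.64,.68,.71,.73)): pass
E
```

```text
40.8 [0.6082 0.183  0.3164] [-0.7 -0.4 -2.5] 118.1182336807251 0.02286172122126811
212 [217, 129, 151, 209, 223, 222, 215, 192, 181, 224, 224, 218, 223, 219, 220, 218, 218, 218, 217, 215, 218, 215, 211, 215, 216, 216, 217, 215, 216, 200, 168, 188, 184, 187, 184, 185, 185, 181, 184, 185, 183, 185, 183, 109, 128, 128, 129, 129, 130, 130, 128, 145, 213, 118, 79, 78, 80, 79, 80, 80]
222 [216, 130, 149, 206, 224, 223, 216, 194, 182, 224, 224, 218, 223, 219, 221, 218, 219, 209, 208, 206, 209, 211, 209, 205, 214, 215, 215, 215, 216, 217, 217, 218, 218, 218, 218, 219, 219, 219, 219, 219, 219, 219, 219, 219, 220, 219, 218, 218, 218, 217, 213, 145, 213, 118, 79, 79, 80, 79, 79, 79]
302 [209, 132, 139, 219, 219, 222, 219, 220, 218, 218, 204, 163, 207, 229, 230, 222, 187, 204, 202, 202, 203, 203, 202, 201, 216, 215, 216, 216, 217, 217, 216, 217, 216, 217, 217, 216, 217, 217, 217, 216, 215, 215, 215, 215, 215, 214, 213, 213, 212, 212, 208, 132, 211, 143, 104, 98, 81, 80, 80, 80]
310 [208, 132, 138, 219, 219, 221, 218, 220, 218, 218, 214, 213, 217, 217, 217, 216, 219, 215, 215, 214, 216, 217, 215, 215, 216, 214, 217, 218, 215, 204, 161, 192, 185, 185, 183, 180, 180, 181, 181, 180, 178, 181, 185, 178, 178, 179, 175, 180, 180, 178, 103, 132, 211, 141, 106, 101, 80, 80, 79, 80]
40.85 [0.6078 0.183  0.3141] [ 0.6 -0.5 -1.6] [-0.04  0.05 -0.  ]
wood rows 230 359
handle [92.2 13.6] score 0.84 shift 2 4
lowwall [20.3 51.9] score 0.94 shift 1 0
cheek [31.7 72.8] score 1.0 shift 0 0
handle px .38->.30 [2.3 4.4]
```

Both blanks are in the tray, and the scoop is still pitched about -22° edge-down. I'll go back for the third.

Emit:
jog_arm(hand=[0.0,0.0,0.0,0.0,0.0], travel=[[-0.0005,-0.0148,0],[-0.0005,-0.0148,0],[-0.0005,-0.0148,0],[-0.0005,-0.0148,0],[-0.0005,-0.0148,0]], yaw=[-0.186,-0.186,-0.186,-0.186,-0.186])

```text
time_s: 41.62
position: [0.605, 0.1087, 0.3126]
tool_rot: [[0.715, 0.699, -0.003], [0.699, -0.715, 0.0], [-0.002, -0.002, -1.0]]
ft_force: [-0.2, 0.1, -1.8]
grip_width: 0.0229
gripper_force: 117.9
```

Emit:
jog_arm(hand=[0.0,0.0,0.0,0.0,0.0], travel=[[-0.0005,-0.0148,0],[-0.0005,-0.0148,0],[-0.0005,-0.0148,0],[-0.0005,-0.0148,0],[-0.0005,-0.0148,0]], yaw=[-0.186,-0.186,-0.186,-0.186,-0.186])

```text
time_s: 42.25
position: [0.6025, 0.0347, 0.3127]
tool_rot: [[0.988, -0.155, -0.003], [-0.155, -0.988, 0.0], [-0.003, -0.0, -1.0]]
ft_force: [0.2, 0.1, -0.8]
grip_width: 0.0228
gripper_force: 117.9
```

```bash
cat > q.py <<'E'
from h import *
s=env.observe();R=s['tool_rot'];g=s['position'];d=g[:2]-np.array([.6053,.0449]);a=np.radians(-8.6)
print(s['time_s'],g.round(4),s['ft_force'].round(1),"stand",(d@[np.cos(a),np.sin(a)]).round(4),(d@[-np.sin(a),np.cos(a)]).round(4),"yaw",np.degrees(np.arctan2(R[1,0],R[0,0])).round(1),s['gripper_force'].round(0))
w=env.get_image("wrist");G=cv2.cvtColor(w,cv2.COLOR_RGB2GRAY).astype(int)
for c in(210,260,304,318):print(c,[int(v) for v in G[0:230:4,c-1:c+2].mean(1)])
for r in(8,16,24,32,40):print("r",r,[int(v) for v in G[r-1:r+2,170:350:8].mean(0)])
E
python3 q.py
```

```text
Traceback (most recent call last):
  File "q.py", line 3, in <module>
    print(s['time_s'],g.round(4),s['ft_force'].round(1),"stand",(d@[np.cos(a),np.sin(a)]).round(4),(d@[-np.sin(a),np.cos(a)]).round(4),"yaw",np.degrees(np.arctan2(R[1,0],R[0,0])).round(1),s['gripper_force'].round(0))
                                                                                                                                                                                            ^^^^^^^^^^^^^^^^^^^^^^^^
AttributeError: 'float' object has no attribute 'round'
```

Emit:
jog_arm(hand=[0.0,0.0,0.0,0.0,0.0], travel=[[0,0,-0.045],[0,0,-0.045],[0,0,-0.03],[0,0,-0.012],[0,0,0]], yaw=[0.005,0,0,0,0])

```text
time_s: 42.88
position: [0.6027, 0.0352, 0.1817]
tool_rot: [[0.99, -0.144, -0.001], [-0.144, -0.99, 0.0], [-0.001, -0.0, -1.0]]
ft_force: [0.1, -0.7, -1.0]
grip_width: 0.0227
gripper_force: 118.1
```

```bash
sed -i "s/,s\['gripper_force'\].round(0)//" q.py; python3 q.py
```

```text
42.875 [0.6027 0.0352 0.1817] [ 0.1 -0.7 -1. ] stand -0.0012 -0.01 yaw -8.3
210 [89, 191, 223, 222, 219, 211, 194, 175, 154, 132, 115, 144, 168, 167, 165, 165, 165, 166, 165, 167, 170, 171, 171, 169, 170, 170, 169, 167, 167, 167, 166, 168, 170, 170, 169, 169, 169, 169, 169, 169, 168, 169, 169, 169, 169, 169, 168, 169, 170, 171, 170, 169, 213, 176, 165, 166, 168, 168]
260 [90, 167, 223, 224, 219, 214, 201, 183, 162, 139, 121, 135, 171, 171, 171, 170, 170, 209, 214, 214, 215, 216, 214, 211, 216, 216, 216, 216, 217, 217, 217, 217, 217, 216, 216, 216, 216, 216, 216, 216, 216, 216, 215, 216, 215, 214, 215, 215, 214, 214, 209, 152, 213, 139, 93, 94, 94, 94]
304 [88, 144, 223, 225, 223, 217, 207, 193, 173, 146, 128, 128, 171, 170, 171, 172, 173, 206, 215, 214, 214, 214, 214, 212, 218, 218, 218, 218, 219, 218, 218, 218, 218, 218, 218, 218, 218, 218, 218, 217, 218, 217, 217, 218, 217, 217, 217, 217, 217, 217, 214, 156, 213, 184, 171, 169, 171, 171]
318 [88, 107, 198, 204, 193, 191, 188, 180, 174, 167, 170, 172, 172, 172, 173, 173, 172, 172, 171, 172, 173, 173, 173, 175, 174, 173, 173, 175, 175, 174, 173, 174, 175, 175, 176, 175, 174, 173, 173, 174, 174, 174, 173, 173, 175, 174, 173, 172, 171, 171, 171, 172, 173, 172, 171, 172, 170, 171]
r 8 [185, 186, 185, 185, 221, 223, 223, 223, 223, 222, 223, 222, 223, 222, 223, 222, 222, 222, 221, 164, 158, 70, 71]
r 16 [113, 114, 114, 114, 218, 219, 218, 218, 219, 218, 219, 219, 219, 220, 221, 221, 222, 223, 223, 121, 110, 71, 71]
r 24 [165, 167, 166, 167, 191, 194, 194, 196, 197, 198, 199, 200, 202, 203, 204, 205, 206, 207, 208, 174, 82, 73, 71]
r 32 [163, 166, 166, 165, 153, 154, 155, 157, 158, 159, 161, 162, 164, 166, 167, 169, 172, 173, 176, 175, 80, 72, 71]
r 40 [167, 167, 167, 166, 150, 115, 116, 117, 117, 118, 119, 120, 121, 123, 123, 125, 127, 127, 130, 173, 81, 71, 71]
```

Emit:
jog_arm(hand=[0.0,0.0,0.0,0.0,0.0], travel=[[0,0,-0.003],[0,0,-0.003],[0,0,-0.002],[0,0,-0.002],[0,0,0]], yaw=[0,0,0,0,0])

```text
time_s: 43.55
position: [0.6027, 0.0351, 0.1721]
tool_rot: [[0.99, -0.144, -0.0], [-0.144, -0.99, 0.0], [-0.0, 0.0, -1.0]]
ft_force: [-0.5, 0.1, -1.5]
grip_width: 0.0228
gripper_force: 118.1
```

Emit:
jog_arm(hand=[0.0,0.0,0.0,0.0,0.0], travel=[[0,0,-0.002],[0,0,-0.002],[0,0,-0.002],[0,0,0],[0,0,0]], yaw=[0,0,0,0,0])

```text
time_s: 44.18
position: [0.6028, 0.0352, 0.1663]
tool_rot: [[0.99, -0.144, 0.0], [-0.144, -0.99, -0.0], [0.0, -0.0, -1.0]]
ft_force: [-0.2, 0.9, -1.6]
grip_width: 0.0229
gripper_force: 118.1
```

Emit:
jog_arm(hand=[0.0,0.0,0.0,0.0,0.0], travel=[[0,0,-0.0025],[0,0,-0.0025],[0.004,-0.0006,-0.0022],[0.004,-0.0006,-0.0022],[0,0,0]], yaw=[0,0,0,0,0])

```text
time_s: 44.8
position: [0.611, 0.0339, 0.1565]
tool_rot: [[0.99, -0.144, -0.0], [-0.144, -0.99, 0.0], [-0.0, -0.0, -1.0]]
ft_force: [-0.1, -0.4, -0.9]
grip_width: 0.0229
gripper_force: 118.1
```

Emit:
jog_arm(hand=[0.0,0.0,0.0,0.0,0.0], travel=[[0,0,-0.0015],[0,0,-0.0015],[0,0,-0.001],[0,0,0],[0,0,0]], yaw=[0,0,0,0,0])

```text
time_s: 45.42
position: [0.6114, 0.0339, 0.1552]
tool_rot: [[0.99, -0.144, 0.004], [-0.144, -0.99, -0.001], [0.004, 0.0, -1.0]]
ft_force: [-1.8, -0.2, 12.7]
grip_width: 0.0226
gripper_force: 119.7
```

Emit:
jog_arm(hand=[0.0,0.0,0.0,0.0,0.0], travel=[[0.005,-0.0007,-0.0007],[0.005,-0.0007,-0.0017],[0.005,-0.0007,-0.0017],[0.005,-0.0007,-0.0017],[0.004,-0.0006,-0.0014]], yaw=[0,0,0,0,0])

```text
time_s: 46.05
position: [0.635, 0.0308, 0.1477]
tool_rot: [[0.99, -0.144, 0.002], [-0.144, -0.99, 0.0], [0.002, -0.001, -1.0]]
ft_force: [-4.5, 0.4, 16.3]
grip_width: 0.0228
gripper_force: 120.1
```

```bash
python3 q.py|head -4
```

```text
46.05 [0.635  0.0308 0.1477] [-4.5  0.4 16.3] stand 0.0314 -0.0095 yaw -8.3
210 [91, 91, 91, 91, 90, 91, 91, 90, 90, 90, 92, 92, 134, 219, 231, 229, 230, 223, 207, 187, 163, 137, 119, 163, 173, 172, 171, 170, 170, 171, 171, 172, 173, 175, 175, 175, 174, 175, 175, 174, 173, 172, 172, 172, 173, 174, 174, 174, 174, 174, 175, 175, 205, 217, 174, 173, 174, 173]
260 [91, 92, 92, 91, 90, 90, 91, 93, 92, 93, 92, 93, 120, 218, 231, 230, 230, 226, 216, 195, 170, 144, 125, 190, 218, 220, 221, 220, 220, 220, 221, 220, 220, 221, 221, 220, 221, 221, 220, 220, 220, 220, 220, 220, 220, 220, 219, 219, 219, 218, 219, 193, 204, 216, 99, 95, 96, 96]
304 [89, 90, 90, 91, 91, 91, 90, 90, 91, 91, 92, 92, 106, 216, 232, 231, 232, 227, 220, 204, 180, 153, 132, 177, 218, 222, 222, 222, 222, 223, 223, 223, 222, 223, 223, 223, 223, 222, 222, 222, 222, 222, 222, 222, 222, 222, 222, 222, 221, 221, 221, 210, 204, 218, 180, 181, 181, 180]
```

Emit:
jog_arm(hand=[0.0,0.0,0.0,0.0,0.0], travel=[[0.003,-0.0004,-0.0008],[0.003,-0.0004,-0.0008],[0.002,-0.0003,-0.0005],[0,0,0],[0,0,0]], yaw=[0,0,0,0,0])

```text
time_s: 46.72
position: [0.6413, 0.0301, 0.1457]
tool_rot: [[0.99, -0.144, -0.002], [-0.144, -0.99, 0.001], [-0.002, -0.0, -1.0]]
ft_force: [-12.0, 2.5, 16.8]
grip_width: 0.0227
gripper_force: 120.9
```

Emit:
jog_arm(hand=[0.0236,0.0236,0.0236,0.0236,0.0236], travel=[[0,0,0.001],[-0.003,0.0004,-0.0015],[-0.0035,0.0005,-0.0017],[-0.0035,0.0005,-0.0017],[-0.0035,0.0005,-0.0017]], yaw=[0,0,0,0,0], grip_force=20)

```text
time_s: 47.35
position: [0.6333, 0.0311, 0.1426]
tool_rot: [[0.989, -0.144, 0.015], [-0.144, -0.99, -0.001], [0.015, -0.001, -1.0]]
ft_force: [8.0, 0.7, 17.6]
grip_width: 0.024
gripper_force: 28.7
```

```bash
python3 q.py|head -4; python3 m.py|head -2
```

```text
47.35 [0.6333 0.0311 0.1426] [ 8.   0.7 17.6] stand 0.0298 -0.0095 yaw -8.3
210 [91, 91, 90, 90, 91, 90, 91, 90, 90, 90, 92, 127, 221, 227, 228, 231, 224, 216, 202, 175, 144, 124, 121, 179, 178, 177, 177, 176, 176, 176, 176, 176, 178, 179, 180, 180, 178, 179, 179, 179, 177, 176, 176, 177, 176, 176, 177, 177, 176, 176, 154, 219, 207, 176, 175, 174, 174, 174]
260 [90, 92, 92, 91, 90, 89, 91, 92, 92, 93, 92, 112, 219, 228, 229, 232, 227, 222, 210, 185, 155, 129, 123, 221, 221, 221, 221, 221, 221, 221, 221, 221, 221, 221, 221, 221, 221, 221, 221, 221, 221, 220, 220, 220, 220, 220, 220, 219, 219, 216, 136, 219, 195, 99, 99, 100, 100, 101]
304 [88, 89, 90, 90, 91, 91, 90, 89, 91, 92, 91, 101, 216, 229, 231, 233, 229, 225, 217, 194, 166, 138, 124, 222, 223, 223, 223, 224, 224, 223, 223, 223, 223, 223, 223, 223, 223, 223, 223, 223, 223, 223, 223, 223, 222, 222, 222, 222, 222, 220, 146, 218, 210, 179, 180, 181, 183, 182]
47.4 [0.6328 0.0312 0.1424] [ 7.8  0.9 16.1] [ 0.21 -1.44 -0.09]
wood rows 209 361
```

Emit:
jog_arm(hand=[0.0237,0.0237,0.0237,0.0237,0.0237], travel=[[-0.0035,0.0005,-0.0012],[-0.0035,0.0005,-0.0013],[-0.0035,0.0005,-0.0015],[-0.0035,0.0005,-0.0015],[-0.0035,0.0005,-0.0015]], yaw=[0,0,0,0,0])

```text
time_s: 48.08
position: [0.6151, 0.0338, 0.1351]
tool_rot: [[0.989, -0.144, 0.013], [-0.144, -0.99, -0.001], [0.012, -0.001, -1.0]]
ft_force: [4.4, 1.5, 18.1]
grip_width: 0.0241
gripper_force: 22.1
```

```bash
python3 q.py|head -4; python3 m.py|head -2
```

```text
48.075 [0.6151 0.0338 0.1351] [ 4.4  1.5 18.1] stand 0.0113 -0.0095 yaw -8.3
210 [233, 231, 232, 229, 217, 197, 176, 159, 143, 127, 116, 188, 223, 218, 218, 219, 219, 220, 220, 220, 221, 221, 221, 222, 221, 222, 222, 222, 223, 222, 221, 221, 221, 220, 219, 219, 217, 216, 214, 214, 211, 210, 208, 206, 166, 158, 191, 219, 186, 177, 176, 176, 176, 176, 177, 177, 177, 178]
260 [234, 231, 232, 230, 223, 208, 186, 167, 147, 131, 120, 169, 223, 220, 223, 223, 223, 223, 223, 223, 223, 223, 223, 223, 223, 223, 223, 223, 222, 222, 222, 222, 222, 222, 221, 221, 221, 221, 221, 221, 220, 220, 220, 219, 144, 154, 190, 219, 140, 110, 111, 111, 111, 111, 111, 111, 112, 112]
304 [235, 233, 234, 231, 224, 214, 195, 176, 156, 136, 124, 155, 221, 221, 222, 222, 222, 222, 222, 222, 222, 222, 222, 222, 222, 222, 222, 222, 222, 222, 221, 221, 221, 221, 220, 220, 220, 220, 219, 219, 219, 219, 219, 218, 163, 159, 190, 219, 191, 183, 184, 184, 183, 183, 181, 180, 180, 180]
48.125 [0.6145 0.0339 0.1348] [ 4.   1.  17.1] [ 0.28 -0.84 -0.03]
wood rows 176 369
```

Emit:
jog_arm(hand=[0.0237,0.0237,0.0237,0.0237,0.0237], travel=[[-0.003,0.0004,-0.0018],[-0.003,0.0004,-0.0018],[-0.003,0.0004,-0.0018],[-0.003,0.0004,-0.0018],[-0.002,0.0003,-0.001]], yaw=[0,0,0,0,0])

```text
time_s: 48.8
position: [0.6004, 0.0359, 0.1264]
tool_rot: [[0.989, -0.144, 0.01], [-0.144, -0.99, -0.0], [0.01, -0.001, -1.0]]
ft_force: [1.7, 2.7, 18.6]
grip_width: 0.0237
gripper_force: 22.1
```

```bash
python3 q.py|head -4; python3 m.py|head -2
```

```text
48.8 [0.6004 0.0359 0.1264] [ 1.7  2.7 18.6] stand -0.0035 -0.0096 yaw -8.3
210 [225, 225, 225, 224, 224, 219, 213, 213, 214, 214, 215, 216, 216, 217, 216, 216, 216, 217, 218, 217, 217, 218, 219, 219, 219, 219, 219, 220, 221, 221, 221, 222, 222, 222, 223, 223, 223, 224, 224, 192, 180, 179, 179, 210, 217, 183, 182, 182, 181, 182, 182, 183, 184, 184, 184, 184, 183, 183]
260 [225, 225, 226, 225, 225, 222, 219, 218, 219, 219, 219, 219, 218, 218, 218, 218, 218, 218, 218, 218, 218, 218, 217, 217, 217, 217, 217, 217, 217, 217, 216, 216, 216, 215, 216, 215, 215, 214, 214, 189, 125, 178, 180, 207, 214, 127, 121, 122, 122, 122, 121, 122, 123, 123, 123, 123, 124, 124]
304 [225, 223, 225, 224, 224, 223, 221, 221, 221, 221, 221, 221, 221, 220, 220, 219, 219, 219, 219, 219, 219, 218, 217, 216, 217, 216, 216, 216, 215, 215, 214, 214, 213, 212, 212, 211, 211, 211, 211, 187, 180, 179, 182, 206, 213, 190, 189, 188, 188, 188, 187, 186, 186, 185, 184, 185, 186, 186]
48.85 [0.6001 0.0359 0.1263] [ 1.   1.9 17.6] [ 0.43 -0.6   0.01]
wood rows 159 371
```

Emit:
jog_arm(hand=[0.0237,0.0237,0.0237,0.0237,0.0237], travel=[[-0.003,0.0004,-0.0018],[-0.003,0.0004,-0.0018],[-0.003,0.0004,-0.0018],[-0.002,0.0004,-0.0012],[0,0,0]], yaw=[0,0,0,0,0])

```text
time_s: 49.52
position: [0.5883, 0.0377, 0.1192]
tool_rot: [[0.99, -0.144, 0.007], [-0.144, -0.99, 0.0], [0.007, -0.001, -1.0]]
ft_force: [-3.0, 2.2, 17.8]
grip_width: 0.0236
gripper_force: 22.0
```

```bash
python3 q.py|head -4; python3 m.py|head -2; python3 b.py
```

```text
49.525 [0.5883 0.0377 0.1192] [-3.   2.2 17.8] stand -0.0158 -0.0096 yaw -8.3
210 [203, 204, 204, 204, 204, 204, 204, 204, 205, 204, 204, 204, 204, 204, 204, 205, 205, 205, 206, 207, 207, 208, 208, 209, 210, 210, 210, 211, 210, 210, 210, 210, 211, 211, 211, 199, 197, 199, 197, 194, 198, 204, 201, 185, 184, 184, 186, 187, 187, 188, 187, 186, 186, 186, 185, 183, 182, 183]
260 [205, 206, 206, 206, 206, 206, 207, 206, 207, 206, 206, 206, 206, 207, 207, 207, 207, 206, 206, 206, 206, 206, 206, 206, 205, 205, 205, 205, 205, 205, 204, 204, 203, 203, 203, 199, 156, 146, 197, 195, 198, 203, 192, 131, 131, 132, 132, 133, 132, 132, 133, 133, 134, 135, 135, 134, 135, 135]
304 [208, 208, 208, 207, 207, 207, 207, 206, 206, 206, 205, 206, 206, 206, 207, 207, 207, 207, 207, 208, 206, 207, 206, 206, 206, 206, 206, 205, 205, 204, 203, 203, 203, 202, 202, 197, 197, 196, 196, 196, 197, 202, 200, 191, 191, 191, 190, 189, 188, 188, 187, 187, 188, 189, 190, 191, 191, 189]
49.575 [0.5883 0.0377 0.1192] [-2.4  3.  16.9] [0.47 0.19 0.02]
wood rows 145 370
handle [92.2 13.6] score 0.65 shift 3 8
lowwall [20.3 51.9] score 0.71 shift -2 -3
cheek [31.7 72.8] score 1.0 shift 0 0
handle px .38->.30 [2.3 4.4]
```

The blank slipped off in front again, and the bin is sagging under the press. I'll ease the bin down so the floor is nearly level, slide the blade flat under the blank, and tip the bin back up by its handle afterwards.

Emit:
jog_arm(hand=[0.0,0.0,0.0,0.0,0.0], travel=[[0,0,0],[0,0,-0.006],[0,0,-0.007],[0,0,-0.007],[0,0,-0.003]], yaw=[0,0,0,0,0], grip_force=120)

```text
time_s: 50.3
position: [0.5874, 0.0379, 0.0963]
tool_rot: [[0.99, -0.144, 0.004], [-0.144, -0.99, 0.0], [0.004, -0.001, -1.0]]
ft_force: [-13.4, 3.3, 39.8]
grip_width: 0.0228
gripper_force: 118.7
```

```bash
python3 q.py|sed -n '1p;3p'; python3 m.py|head -2; python3 b.py|head -1
```

```text
50.3 [0.5874 0.0379 0.0963] [-13.4   3.3  39.8] stand -0.0166 -0.0096 yaw -8.3
260 [208, 209, 209, 209, 209, 209, 209, 209, 209, 209, 209, 209, 210, 209, 209, 210, 209, 209, 209, 209, 209, 209, 209, 208, 208, 208, 207, 208, 207, 207, 207, 207, 205, 206, 206, 200, 166, 142, 198, 197, 200, 205, 194, 132, 132, 133, 134, 134, 134, 134, 134, 134, 135, 135, 135, 135, 136, 136]
50.35 [0.5874 0.0379 0.0965] [-8.5  2.7 24.4] [0.59 1.18 0.01]
wood rows 145 371
handle [92.2 13.6] score 0.25 shift 8 6
```

Emit:
jog_arm(hand=[0.0,0.0,0.0,0.05,0.05], travel=[[-0.015,0.0022,0.003],[-0.02,0.0029,0],[-0.008,0.001,0],[0,0,0],[0,0,0.002]], yaw=[0,0,0,0,0])

```text
time_s: 51.08
position: [0.544, 0.0434, 0.0979]
tool_rot: [[0.99, -0.144, -0.001], [-0.144, -0.99, 0.0], [-0.001, -0.0, -1.0]]
ft_force: [1.2, -0.9, -0.4]
grip_width: 0.0503
gripper_force: 0.0
```

Emit:
jog_arm(hand=[0.05,0.05,0.0,0.0,0.0], travel=[[0.01,-0.0015,0.004],[0.006,-0.0009,0.004],[0,0,0],[0,0,0],[0,0,0]], yaw=[0,0,0,0,0])

```text
time_s: 51.7
position: [0.5599, 0.0411, 0.1063]
tool_rot: [[0.99, -0.144, 0.001], [-0.144, -0.99, -0.0], [0.001, -0.0, -1.0]]
ft_force: [0.0, 0.3, 3.3]
grip_width: 0.0229
gripper_force: 117.3
```

```bash
python3 q.py|sed -n '1p;3p;4p'; python3 m.py
```

```text
51.7 [0.5599 0.0411 0.1063] [0.  0.3 3.3] stand -0.0444 -0.0105 yaw -8.3
260 [226, 226, 226, 227, 226, 227, 226, 227, 224, 226, 226, 225, 226, 226, 225, 225, 225, 225, 224, 225, 220, 219, 229, 236, 237, 236, 234, 232, 222, 197, 172, 145, 145, 222, 221, 221, 221, 221, 221, 220, 218, 141, 164, 175, 220, 205, 118, 118, 118, 118, 119, 118, 120, 119, 120, 120, 120, 120]
304 [225, 226, 226, 228, 225, 226, 226, 226, 225, 226, 226, 226, 225, 225, 225, 224, 224, 224, 224, 224, 220, 219, 230, 236, 238, 237, 236, 234, 224, 203, 179, 151, 147, 220, 219, 219, 219, 218, 218, 218, 212, 171, 171, 175, 219, 213, 178, 179, 179, 177, 177, 175, 175, 175, 176, 177, 176, 176]
51.75 [0.5599 0.0411 0.1063] [0.4 0.8 2.5] [ 0.01 -0.15  0.08]
wood rows 165 367
-30 [217, 222, 268, 337, 108]; -25 [208, 211, 275, 341, 91]; -20 [200, 200, 281, 344, 75]; -15 [191, 189, 288, 347, 58]; -10 [182, 178, 295, 349, 40]; -5 [174, 168, 302, 350, 21]; 0 [166, 158, 309, 351, 2]; 5 [158, 147, 315, 351, -18]; 10 [151, 137, 321, 351, -40]; 15 [144, 127, 327, 350, -63]; 20 [137, 118, 332, 349, -88]; 25 [131, 108, 336, 347, -115]; 30 [126, 99, 340, 344, -145];
```

The picture's numbers show that the third blank is on the blade after all (rows 84–130, back wall at row 164). I'll pitch up slightly, firm the grip and lift.

Emit:
jog_arm(hand=[0.0237,0.0237,0.0237,0.0237,0.0], travel=[[0,0,-0.001],[-0.005,0.0007,-0.0025],[-0.005,0.0007,-0.0025],[-0.004,0.0006,-0.002],[0,0,0]], yaw=[0,0,0,0,0], grip_force=120)

```text
time_s: 52.42
position: [0.5469, 0.043, 0.1005]
tool_rot: [[0.99, -0.144, 0.005], [-0.144, -0.99, -0.001], [0.005, -0.0, -1.0]]
ft_force: [-2.0, 1.1, 19.2]
grip_width: 0.0226
gripper_force: 116.5
```

```bash
python3 q.py|sed -n '1p;3p;4p'; python3 m.py|head -2
```

```text
52.425 [0.5469 0.043  0.1005] [-2.   1.1 19.2] stand -0.0574 -0.0106 yaw -8.3
260 [217, 214, 214, 214, 214, 213, 213, 213, 214, 213, 214, 214, 213, 214, 214, 214, 214, 214, 214, 213, 213, 213, 213, 213, 213, 212, 209, 226, 234, 238, 240, 238, 238, 234, 224, 201, 171, 145, 134, 188, 189, 202, 210, 142, 126, 126, 126, 127, 127, 127, 127, 127, 128, 128, 127, 129, 128, 128]
304 [217, 215, 214, 215, 215, 215, 215, 215, 215, 216, 215, 216, 216, 216, 216, 216, 216, 216, 215, 214, 214, 214, 214, 214, 213, 212, 207, 226, 234, 239, 241, 238, 239, 236, 226, 208, 179, 152, 149, 187, 190, 201, 209, 185, 180, 179, 179, 177, 177, 177, 177, 177, 178, 179, 177, 177, 177, 176]
52.475 [0.5469 0.043  0.1005] [-1.7 -0.1 19.5] [0.03 0.17 0.05]
wood rows 172 371
```

Emit:
jog_arm(hand=[0.0,0.0,0.0,0.0,0.0], travel=[[0,0,0.025],[0,0,0.045],[0,0,0.045],[0.003,0.006,0.03],[0.005,0.0105,0.01]], yaw=[0,0,0.06,0.11,0.15])

```text
time_s: 53.15
position: [0.5537, 0.0595, 0.2543]
tool_rot: [[0.984, 0.178, 0.001], [0.178, -0.984, -0.0], [0.001, 0.0, -1.0]]
ft_force: [0.1, 0.0, -2.7]
grip_width: 0.0224
gripper_force: 117.8
```

Emit:
jog_arm(hand=[0.0,0.0,0.0,0.0,0.0], travel=[[0.0055,0.0112,0],[0.0055,0.0112,0],[0.0055,0.0112,0],[0.0055,0.0112,0],[0.0055,0.0112,0]], yaw=[0.155,0.155,0.155,0.155,0.155])

```text
time_s: 53.78
position: [0.5809, 0.1158, 0.2519]
tool_rot: [[0.577, 0.817, -0.003], [0.817, -0.577, -0.0], [-0.002, -0.002, -1.0]]
ft_force: [0.6, -0.4, -3.5]
grip_width: 0.0227
gripper_force: 117.8
```

Emit:
jog_arm(hand=[0.0,0.0,0.0,0.0,0.0], travel=[[0.0055,0.0112,0],[0.0055,0.0112,0],[0.0055,0.0112,0],[0.0055,0.0112,-0.02],[0.005,0.0094,-0.03]], yaw=[0.155,0.155,0.155,0.15,0.147])

```text
time_s: 54.4
position: [0.6082, 0.1701, 0.2021]
tool_rot: [[-0.146, 0.989, -0.001], [0.989, 0.146, -0.0], [-0.0, -0.001, -1.0]]
ft_force: [0.6, -1.0, -3.3]
grip_width: 0.0226
gripper_force: 117.8
```

```bash
python3 q.py|sed -n '1p;3p;4p'; python3 - <<'E'
from h import *
s=env.observe();g=s['position'];d=g[:2]-np.array([.5942,.2766]);a=np.radians(8.14)
print("hand in tray x,y",d@[np.cos(a),np.sin(a)],d@[-np.sin(a),np.cos(a)],np.degrees(np.arctan2(s['tool_rot'][1,0],s['tool_rot'][0,0])))
G=cv2.cvtColor(env.get_image("scene"),cv2.COLOR_RGB2GRAY).astype(int)
for y in np.arange(.058,-.06,-.008):
    print(round(y,3),[int(G[tuple(proj("scene",tf((.5942,.2766),8.14,(x,y,.02))).round().astype(int)[::-1])]) for x in(-.06,-.04,-.02,0,.02,.04,.06)])
E
```

```text
54.4 [0.6082 0.1701 0.2021] [ 0.6 -1.  -3.3] stand -0.0158 0.1242 yaw 98.4
260 [221, 222, 222, 222, 222, 222, 222, 222, 222, 222, 222, 222, 222, 222, 222, 223, 222, 222, 222, 222, 222, 222, 222, 223, 222, 222, 166, 143, 168, 193, 220, 226, 233, 234, 233, 228, 219, 202, 157, 111, 112, 190, 223, 107, 74, 75, 74, 75, 75, 75, 75, 74, 75, 75, 75, 75, 75, 75]
304 [220, 223, 223, 224, 224, 224, 224, 224, 224, 224, 225, 224, 225, 225, 225, 225, 225, 225, 225, 224, 224, 224, 224, 224, 223, 223, 166, 140, 167, 189, 214, 222, 232, 235, 234, 230, 222, 207, 165, 111, 113, 189, 221, 184, 170, 170, 175, 174, 171, 180, 179, 175, 177, 178, 118, 89, 108, 107]
hand in tray x,y -0.00249626098808662 -0.10650487698964874 98.75027635801388
0.058 [78, 80, 83, 80, 81, 80, 78]
0.05 [134, 138, 134, 134, 140, 129, 137]
0.042 [141, 143, 143, 145, 123, 136, 134]
0.034 [138, 137, 136, 93, 111, 129, 99]
0.026 [137, 138, 104, 94, 100, 94, 116]
0.018 [136, 137, 125, 130, 125, 121, 118]
0.01 [137, 136, 140, 142, 138, 142, 122]
0.002 [137, 136, 137, 141, 137, 142, 138]
-0.006 [134, 136, 136, 137, 139, 139, 140]
-0.014 [135, 136, 137, 138, 139, 140, 139]
-0.022 [136, 137, 136, 138, 137, 138, 138]
-0.03 [136, 137, 137, 139, 137, 138, 140]
-0.038 [134, 134, 132, 137, 137, 138, 138]
-0.046 [116, 99, 98, 88, 99, 98, 118]
-0.054 [78, 79, 80, 79, 79, 79, 79]
```

Emit:
jog_arm(hand=[0.0,0.0,0.0,0.0,0.0], travel=[[0,0,-0.035],[0,0,-0.028],[0,0,-0.014],[0,0,-0.004],[0,0,-0.002]], yaw=[0,0,0,0,0])

```text
time_s: 55.12
position: [0.6088, 0.1697, 0.1211]
tool_rot: [[-0.14, 0.99, 0.002], [0.99, 0.14, 0.0], [-0.0, 0.002, -1.0]]
ft_force: [0.2, -0.5, -3.1]
grip_width: 0.023
gripper_force: 118.0
```

Emit:
jog_arm(hand=[0.0242,0.0255,0.028,0.032,0.032], travel=[[0,0,0],[0,0,0],[0,0,0],[-0.001,0.006,0.002],[-0.001,0.006,0.002]], yaw=[0,0,0,0,0])

```text
time_s: 55.75
position: [0.6063, 0.1823, 0.1244]
tool_rot: [[-0.141, 0.99, 0.0], [0.99, 0.141, 0.0], [0.0, 0.0, -1.0]]
ft_force: [0.3, -0.0, -1.0]
grip_width: 0.032
gripper_force: 0.0
```

```bash
python3 q.py|sed -n '1p;3p;4p';python3 m.py|head -2
```

```text
55.75 [0.6063 0.1823 0.1244] [ 0.3 -0.  -1. ] stand -0.0196 0.136 yaw 98.1
260 [215, 217, 211, 212, 210, 213, 213, 213, 213, 210, 218, 218, 218, 218, 218, 218, 218, 218, 218, 218, 218, 218, 218, 218, 217, 217, 217, 217, 216, 216, 215, 215, 214, 214, 213, 213, 212, 212, 211, 210, 172, 120, 207, 169, 65, 65, 65, 65, 65, 66, 66, 65, 66, 66, 66, 66, 66, 66]
304 [209, 210, 206, 208, 207, 209, 206, 209, 208, 208, 215, 215, 215, 216, 215, 215, 215, 215, 215, 215, 215, 214, 213, 214, 214, 214, 213, 212, 211, 211, 210, 210, 209, 209, 208, 207, 206, 206, 205, 204, 170, 121, 206, 195, 173, 172, 168, 167, 166, 166, 165, 167, 161, 162, 164, 173, 162, 166]
55.8 [0.6061 0.183  0.1247] [-0.4  0.6  0.4] [ 0.03  0.03 -0.04]
wood rows 178 340
```

Emit:
jog_arm(hand=[0.0,0.0,0.0,0.0,0.0], travel=[[0,0,0],[0,0,0],[0,0,0],[0,-0.005,0.03],[0,-0.01,0.05]], yaw=[0,0,0,0,0], grip_force=120)

```text
time_s: 56.48
position: [0.6054, 0.1664, 0.2028]
tool_rot: [[-0.141, 0.99, -0.005], [0.99, 0.141, -0.001], [-0.0, -0.005, -1.0]]
ft_force: [1.0, 0.2, -1.5]
grip_width: 0.0223
gripper_force: 117.8
```

Emit:
jog_arm(hand=[0.0,0.0,0.0,0.0,0.0], travel=[[-0.045,0.009,0.01],[-0.05,0.01,0],[-0.05,0.01,0],[-0.04,0.008,-0.03],[0,0,-0.05]], yaw=[0,0,0,0,0])

```text
time_s: 57.1
position: [0.4195, 0.2042, 0.1344]
tool_rot: [[-0.143, 0.99, 0.003], [0.99, 0.143, 0.0], [-0.0, 0.003, -1.0]]
ft_force: [1.0, 0.3, -2.1]
grip_width: 0.0221
gripper_force: 118.2
```

```bash
python3 q.py|sed -n '1p;3p';python3 m.py; python3 - <<'E'
from h import *
G=cv2.cvtColor(env.get_image("scene"),cv2.COLOR_RGB2GRAY).astype(int)
for y in np.arange(.058,-.06,-.008):
    print(round(y,3),[int(G[tuple(proj("scene",tf((.5942,.2766),8.14,(x,y,.025))).round().astype(int)[::-1])]) for x in(-.06,-.04,-.02,0,.02,.04,.06)])
E
```

```text
57.1 [0.4195 0.2042 0.1344] [ 1.   0.3 -2.1] stand -0.2075 0.1297 yaw 98.2
260 [154, 154, 196, 200, 202, 202, 201, 203, 202, 201, 206, 208, 208, 209, 208, 208, 208, 209, 208, 208, 208, 207, 208, 207, 207, 206, 207, 206, 206, 205, 204, 204, 203, 203, 202, 201, 201, 200, 199, 199, 194, 82, 194, 193, 62, 60, 60, 59, 60, 61, 60, 61, 61, 61, 61, 62, 61, 61]
57.15 [0.4175 0.2032 0.1282] [-3.1 -0.7 -9.1] [-0.18  0.26  0.04]
wood rows 203 339
-30 [217, 221, 268, 336, 107]; -25 [208, 210, 274, 340, 91]; -20 [199, 199, 281, 344, 74]; -15 [190, 189, 288, 346, 57]; -10 [182, 178, 295, 348, 39]; -5 [174, 167, 302, 350, 21]; 0 [166, 157, 309, 351, 1]; 5 [158, 147, 315, 351, -18]; 10 [151, 137, 321, 351, -40]; 15 [144, 127, 326, 350, -63]; 20 [137, 117, 331, 348, -88]; 25 [131, 108, 336, 346, -116]; 30 [125, 99, 340, 344, -145]; 0.058 [91, 117, 107, 87, 99, 91, 83]
0.05 [135, 139, 140, 139, 125, 135, 133]
0.042 [134, 138, 134, 141, 132, 134, 133]
0.034 [134, 134, 113, 113, 113, 89, 134]
0.026 [131, 111, 95, 90, 97, 107, 135]
0.018 [133, 129, 120, 125, 122, 115, 135]
0.01 [134, 138, 140, 141, 142, 115, 136]
0.002 [132, 135, 135, 136, 135, 131, 137]
-0.006 [130, 132, 133, 135, 135, 136, 137]
-0.014 [133, 132, 133, 135, 135, 136, 136]
-0.022 [132, 134, 135, 89, 113, 88, 126]
-0.03 [132, 133, 122, 93, 92, 87, 98]
-0.038 [126, 128, 125, 115, 120, 124, 115]
-0.046 [77, 76, 135, 140, 135, 137, 115]
-0.054 [76, 76, 117, 119, 99, 132, 85]
```

Emit:
jog_arm(hand=[0.0237,0.0237,0.0237,0.0237,0.0237], travel=[[0,0,-0.022],[0,0,-0.008],[0,0,-0.005],[0,0,-0.004],[0,0,-0.002]], yaw=[0,0,0,0,0])

```text
time_s: 57.88
position: [0.4219, 0.2037, 0.0937]
tool_rot: [[-0.141, 0.99, 0.002], [0.99, 0.141, 0.0], [-0.0, 0.002, -1.0]]
ft_force: [0.9, -2.2, 2.6]
grip_width: 0.0237
gripper_force: 16.3
```

Emit:
jog_arm(hand=[0.0237,0.026,0.035,0.05,0.05], travel=[[0,0,-0.002],[0,0,0],[0,0,0],[0,0,0],[0,0,0.03]], yaw=[0,0,0,0,0])

```text
time_s: 58.5
position: [0.4204, 0.2035, 0.1202]
tool_rot: [[-0.141, 0.99, -0.004], [0.99, 0.141, -0.001], [-0.0, -0.004, -1.0]]
ft_force: [0.8, -0.7, 0.5]
grip_width: 0.0499
gripper_force: 0.0
```

Emit:
jog_arm(hand=[0.05,0.05,0.05,0.05,0.05], travel=[[0,0,0.05],[0,-0.005,0.03],[0.009,-0.035,0],[0.01,-0.048,0],[0.011,-0.048,0]], yaw=[0,0,-0.09,-0.1,-0.1])

```text
time_s: 59.12
position: [0.4513, 0.0665, 0.2013]
tool_rot: [[0.15, 0.989, 0.0], [0.989, -0.15, 0.0], [0.0, 0.0, -1.0]]
ft_force: [0.6, 1.0, 0.2]
grip_width: 0.05
gripper_force: 0.0
```

```bash
python3 - <<'E'
from h import *
s=env.observe();print(s['time_s'],s['position'].round(4),np.degrees(np.arctan2(s['tool_rot'][1,0],s['tool_rot'][0,0])))
w=env.get_image("wrist");g=cv2.cvtColor(w,cv2.COLOR_RGB2GRAY).astype(int)
t=cv2.cvtColor(env.get_image("scene"),cv2.COLOR_RGB2GRAY).astype(int)
for th in np.arange(-.02,.36,.02):
    x=-.285*np.cos(th)+.035*np.sin(th)+.13;z=.285*np.sin(th)+.035*np.cos(th)+.03
    vw=[];vs=[]
    for y in np.arange(-.036,.037,.006):
        P=tf((.6053,.0449),-8.6,(x,y,z))
        for v,u,G in((vw,wproj(P,s),g),(vs,proj("scene",P),t)):
            r=u.round().astype(int)
            if 0<=r[1]<384 and 0<=r[0]<512:v.append(G[r[1],r[0]])
    print(round(float(th),2),tf((.6053,.0449),-8.6,(x,0,z)).round(3),len(vw),int(np.median(vw)) if vw else None,int(np.median(vs)),wproj(tf((.6053,.0449),-8.6,(x,0,z)),s).round())
# scoop blobs: wood colour in top
T=env.get_image("top").astype(int);m=((T[:,:,0]-T[:,:,2]>60)&(T[:,:,0]<200)).astype(np.uint8);n,l,st,c=cv2.connectedComponentsWithStats(m)
for i in range(1,n):
    if st[i,4]>8:print("wood",st[i],ray("top",*c[i],.08)[:2].round(3))
E
```

```text
59.125 [0.4513 0.0665 0.2013] 81.34416775373083
-0.02 [0.451 0.068 0.059] 13 31 43 [260. 181.]
0.0 [0.452 0.068 0.065] 13 34 44 [261. 183.]
0.02 [0.453 0.068 0.071] 13 38 48 [262. 185.]
0.04 [0.454 0.068 0.076] 13 45 70 [263. 187.]
0.06 [0.455 0.068 0.082] 13 51 98 [264. 190.]
0.08 [0.456 0.068 0.088] 13 48 108 [266. 192.]
0.1 [0.457 0.067 0.093] 13 44 111 [268. 194.]
0.12 [0.458 0.067 0.099] 13 76 124 [270. 197.]
0.14 [0.46  0.067 0.104] 13 100 117 [272. 200.]
0.16 [0.461 0.067 0.11 ] 13 103 117 [275. 202.]
0.18 [0.463 0.066 0.115] 13 103 122 [277. 205.]
0.2 [0.465 0.066 0.121] 13 103 110 [280. 208.]
0.22 [0.466 0.066 0.126] 13 103 110 [284. 211.]
0.24 [0.468 0.066 0.132] 13 103 110 [288. 214.]
0.26 [0.47  0.065 0.137] 13 103 110 [292. 218.]
0.28 [0.473 0.065 0.142] 13 104 110 [296. 221.]
0.3 [0.475 0.065 0.148] 13 104 111 [301. 225.]
0.32 [0.477 0.064 0.153] 13 94 111 [306. 228.]
0.34 [0.48  0.064 0.158] 13 83 112 [312. 232.]
wood [481  68   9   7  36] [ 1.024 -0.768]
wood [183 138   8  10  43] [0.773 0.207]
wood [369 165  23  26 206] [ 0.662 -0.411]
wood [ 36 202   8  15  58] [0.55  0.658]
wood [402 237   9  29 105] [ 0.431 -0.482]
wood [ 98 239   7  74 485] [0.351 0.455]
wood [179 250   7   7  48] [0.423 0.211]
wood [249 260  24  19 112] [ 0.375 -0.032]
wood [  0 272   5  50 144] [0.308 0.755]
```

The bin is level and the scoop is standing: its handle shows as a compact blob at (0.423, 0.211). I'll tip the bin fully up again.

Emit:
jog_arm(hand=[0.045,0.045,0.045,0.045,0.045], travel=[[0,0.001,-0.04],[0,0,-0.04],[0,0,-0.03],[0,0,-0.02],[0,0,-0.009]], yaw=[0,0,0,0,0], grip_force=60)

```text
time_s: 59.9
position: [0.4507, 0.0697, 0.0613]
tool_rot: [[0.146, 0.989, -0.002], [0.989, -0.146, 0.0], [0.0, -0.002, -1.0]]
ft_force: [0.6, -0.1, 0.4]
grip_width: 0.0451
gripper_force: 0.0
```

Emit:
jog_arm(hand=[0.0,0.0,0.0,0.0,0.0], travel=[[0,0,0],[0,0,0],[0,0,0],[0,0,0],[0,0,0]], yaw=[0,0,0,0,0])

```text
time_s: 60.52
position: [0.4514, 0.069, 0.0629]
tool_rot: [[0.148, 0.989, 0.001], [0.989, -0.148, 0.0], [0.001, 0.001, -1.0]]
ft_force: [-1.9, 2.6, 7.2]
grip_width: 0.0116
gripper_force: 58.7
```

Emit:
jog_arm(hand=[0.0,0.0,0.0,0.0,0.0], travel=[[0.0012,0,0.0073],[0.0013,0,0.0073],[0.0014,-0.0005,0.0073],[0.0015,0,0.0073],[0.0016,-0.0005,0.0073]], yaw=[0,0,0,0,0])

```text
time_s: 61.15
position: [0.4578, 0.068, 0.0989]
tool_rot: [[0.148, 0.989, -0.002], [0.989, -0.148, 0.001], [0.0, -0.002, -1.0]]
ft_force: [-1.1, 4.2, -14.5]
grip_width: 0.012
gripper_force: 58.3
```

Emit:
jog_arm(hand=[0.0,0.0,0.0,0.0,0.0], travel=[[0.0021,0,0.0071],[0.0022,-0.0006,0.0071],[0.0023,0,0.0071],[0.0024,-0.0007,0.0071],[0.0025,0,0.0071]], yaw=[0,0,0,0,0])

```text
time_s: 61.78
position: [0.4688, 0.0664, 0.1343]
tool_rot: [[0.148, 0.989, -0.003], [0.989, -0.148, -0.0], [-0.001, -0.003, -1.0]]
ft_force: [-4.4, -0.2, -14.1]
grip_width: 0.0121
gripper_force: 58.3
```

Emit:
jog_arm(hand=[0.0,0.0,0.0,0.0,0.0], travel=[[0.0028,-0.0007,0.0068],[0.0029,-0.0005,0.0068],[0.003,-0.0005,0.0068],[0.003,-0.0005,0.0066],[0.0025,-0.0005,0.005]], yaw=[0,0,0,0,0])

```text
time_s: 62.4
position: [0.483, 0.0641, 0.1662]
tool_rot: [[0.148, 0.989, -0.003], [0.989, -0.148, 0.001], [0.0, -0.003, -1.0]]
ft_force: [-3.5, 4.6, -13.9]
grip_width: 0.0121
gripper_force: 58.3
```

Emit:
jog_arm(hand=[0.0,0.0,0.0,0.0,0.0], travel=[[0.0008,0,0.0025],[0.0006,0,0.002],[0.0004,0,0.002],[0,0,0],[0,0,0]], yaw=[0,0,0,0,0])

```text
time_s: 63.02
position: [0.4843, 0.0639, 0.1692]
tool_rot: [[0.148, 0.989, -0.007], [0.989, -0.148, 0.001], [-0.0, -0.007, -1.0]]
ft_force: [2.1, 2.9, -42.8]
grip_width: 0.0121
gripper_force: 59.6
```

Emit:
jog_arm(hand=[0.0,0.045,0.045,0.045,0.045], travel=[[0,0,-0.003],[0,0,0],[0,0,0],[0,0,0.03],[0,0,0.05]], yaw=[0,0,0,0,0])

```text
time_s: 63.65
position: [0.4862, 0.0634, 0.251]
tool_rot: [[0.148, 0.989, 0.001], [0.989, -0.148, -0.0], [-0.0, 0.001, -1.0]]
ft_force: [0.0, -0.2, -0.0]
grip_width: 0.0447
gripper_force: 0.0
```

```bash
python3 - <<'E'
from h import *
s=env.observe();print(s['time_s'],s['position'].round(4))
T=env.get_image("top");H=T.astype(int);m=((H[:,:,0]-H[:,:,2]>60)&(H[:,:,0]<200)).astype(np.uint8);n,l,st,c=cv2.connectedComponentsWithStats(m)
print([(st[i].tolist()) for i in range(1,n) if st[i,4]>8 and 150<c[i][0]<230])
g=cv2.cvtColor(T,cv2.COLOR_RGB2GRAY).astype(int)
for x in np.arange(.08,-.09,-.01):
    print(round(x,2),[int(g[tuple(proj("top",tf((.5942,.2766),8.14,(x,y,.02))).round().astype(int)[::-1])]) for y in np.arange(.056,-.06,-.008)])
E
python3 b.py
```

```text
63.65 [0.4862 0.0634 0.251 ]
[[183, 138, 8, 10, 43], [179, 250, 2, 7, 11]]
0.08 [160, 162, 159, 156, 156, 159, 159, 160, 161, 161, 161, 161, 158, 163, 162]
0.07 [160, 161, 159, 156, 159, 159, 158, 160, 163, 161, 164, 162, 159, 165, 158]
0.06 [158, 161, 159, 157, 158, 158, 160, 163, 162, 163, 164, 141, 160, 160, 135]
0.05 [160, 161, 160, 158, 159, 161, 159, 161, 163, 163, 164, 127, 156, 172, 160]
0.04 [161, 161, 161, 159, 152, 164, 163, 158, 162, 162, 162, 136, 168, 172, 164]
0.03 [161, 162, 159, 162, 124, 170, 167, 136, 163, 165, 164, 127, 165, 173, 137]
0.02 [159, 174, 149, 161, 126, 166, 169, 141, 164, 164, 165, 131, 160, 167, 162]
0.01 [169, 174, 139, 162, 130, 173, 173, 148, 166, 164, 163, 128, 169, 170, 167]
0.0 [165, 174, 133, 165, 128, 171, 172, 132, 163, 165, 162, 125, 168, 170, 123]
-0.01 [163, 167, 136, 166, 122, 165, 162, 132, 163, 165, 162, 130, 165, 163, 155]
-0.02 [172, 168, 129, 167, 136, 173, 164, 153, 163, 164, 161, 136, 143, 114, 163]
-0.03 [170, 170, 127, 166, 136, 171, 166, 135, 162, 164, 160, 162, 163, 165, 131]
-0.04 [167, 159, 128, 167, 134, 156, 138, 126, 163, 164, 160, 162, 164, 161, 146]
-0.05 [162, 164, 119, 168, 162, 164, 162, 164, 165, 163, 160, 164, 163, 162, 155]
-0.06 [129, 149, 141, 168, 165, 163, 164, 163, 164, 164, 158, 160, 163, 163, 58]
-0.07 [165, 170, 166, 168, 164, 161, 163, 164, 161, 164, 159, 160, 161, 66, 108]
-0.08 [172, 142, 167, 171, 152, 167, 167, 146, 165, 169, 150, 161, 157, 47, 135]
handle [92.2 13.6] score 1.0 shift 0 0
lowwall [20.3 51.9] score 0.71 shift 0 1
cheek [31.7 72.8] score 1.0 shift 0 0
handle px .38->.30 [2.3 4.4]
```

The tray shows three blanks (y ≈ +50, +16 and −46 mm) and the bin is back at its fully tipped pose. The scoop's handle is now partly hidden by the arm in the top view, but it stood upright at the last clear check. I'll hand the job in.

```bash
python3 -c "
from rig import env
print(env.close_job())"
```

```text
the job is handed in; nothing more can be done
None
```

Job handed in at about 64 s: all three blanks are in the tray, the scoop was released standing on the bench clear of it, and the bin is fully tipped, but the bin sagged while I scooped the first two blanks, I pressed it level to free the third, and I only tipped it fully up again by its handle at the end, after parking the scoop.

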